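Move a soldered board to the cooling stand with the hanging lifter

ROBOT

A 6-joint arm with a two-finger parallel gripper is mounted at the origin on the work surface. World frame = base frame: x ahead of the robot, y to its left, z up, the work surface at z = 0. Lengths are in m, angles in rad, forces in N, time in s.
With the tool pointing down it reaches from about 0.3 to 0.775 m from the base axis. Payload 14.6 kg.
Tool frame: the origin (TCP) lies between the finger pads; the fingertips stand 8 mm ahead of it and the grasp point (between the pads) lies 11 mm behind it; z points along the fingers, y is the direction in which the jaws open and shut (so a half turn about z gives the same grasp; the last joint's range is limited). The gripper opens to 94 mm and grips with 3 to 60 N. Pads are 16 mm wide; open, the fingers measure 119 mm over their backs; the gripper's body (75 mm by 177 mm) begins 78 mm behind the grasp point.
Start: joints at [-1.339, 0.3, 1.521, -0, 1.321, -0.067], TCP at [0.162, -0.526, 0.178] pointing down, gripper open.
Joint ranges: [-3.03, 3.03], [-0.79, 2.21], [0.23, 2.52], [-1.04, 4.18], [0, 3.07], [-2.55, 2.55]. Speed limits (rad/s): [2.22, 2.22, 2.57, 3.14, 3.14, 3.14].

INTERFACE

Orientations are given as [roll, pitch, yaw] about the fixed x, y, z axes, in that order (R = Rz(yaw) Ry(pitch) Rx(roll)).
In Python, from station import ctrl, viewer, workorder gives the robot as it stands.
- The arm moves only by the tool play_rows, never from a script. Its argument "commands" is a list of rows, each an object of numbers: "dx", "dy", "dz": the shift along the tool's x, y, z in m; "ax", "ay", "az": the turn, a rotation vector about the tool's x, y, z in degrees. In form: [{"dx": .., "dy": .., "dz": .., "ax": .., "ay": .., "az": ..}, ...]. A call has exactly 5 rows; each row shifts and turns the pose as measured when the row begins, along the tool's axes as they then stand; what a row does not reach is not made up. A row lasts 1/12 s, in which the tool goes at most 41.7 mm and 7.16 degrees, less where a joint would pass 70% of its speed; a pose out of reach is approached as far as the arm can. A call with a gripper value outside its range is refused whole. "claw" is the opening, from 0 (shut) to 1 (fully open), set as the call begins (left out, the last holds). The fingers move at their own pace and stop on an object; "squeeze" is the grip in N (left out, the last holds). Time passes only in rows, so rows that do not move let the fingers close, or fill a call up. It gives the time, the measured TCP pose, the force and the opening at its end, in the units of the state.
- ctrl.get_obs(): the state, without advancing time (a new reading comes with each control period).
- viewer.camera(name): name is "scene" or "top"; returns the picture (480x640x3 uint8, red, green, blue); there is no depth.
- viewer.camera_model(name): a dict with "K" (3x3 intrinsics, pixels), "pose" (4x4, takes a point from camera to world coordinates). Camera axes: x right, y down, z forward; pixel columns grow to the right and rows downward; lengths in m; the calibration is good to about 2 mm. A picture is of the moment at which its call begins. camera_model takes no time and is no camera call.
- workorder.hand_in(): hands the job in, once; it reports no verdict.
The state is a dict: "time_s": time; "qpos": joint angles; "joint_vel": joint speeds; "tau": joint torques, N m; "ee_pos": TCP position; "eef_rot": TCP orientation; "force": force on the tool from outside, world axes, zero at the start; "moment": the same for the moment, N m; "grip_width": finger opening in m.
Only numpy, scipy, OpenCV 4.12 (cv2) and the standard library are available. Lean on these libraries where they do the work, as an engineer would, in place of code of your own. Each camera call takes 0.05 s, during which the arm holds its last target. There are 200 camera calls.

TASK

Take the board lifter off its peg by raising it over the peg's upturned tip and drawing it off, slide its blade under the circuit board that lies on the preheater's two bars, and carry the board on the blade to the cooling stand. Leave the board lying flat and roughly centred across the stand's two bars, lined up with them, then set the lifter down with its blade flat on the bench top and let go of it. The board may be touched only with the lifter and must not be tipped or dropped, and the other things on the bench are to be left where they are.

Things in the scene. Friction and masses are not known exactly. Their poses are not given: they have to be found in the camera images.
- lifter_grip (a point): Centre of the lifter's grip: straight black bar 18 wide (y), 14 deep, 84 long, this point 45 from its lower end. Axes are the blade's (see lifter). The bar leans back from z by 40 degrees, upper end at x -0.643, z 0.766. As hung it stands upright, 55 above the peg's upper side, free above and at both sides; the fingers can close across the 18 width.
- lifter_blade (a point): Centre of the underside of the lifter's blade; in the blade's axes 98 ahead of and 112 below the grip's centre. Set down with its blade flat on the bench, the lifter stands by itself.
- lifter_eye (a point): Centre of the opening in the lifter's eye: 33 high, 31 wide, pointed at the top, 14 deep, 72 below the grip's centre along the grip.
- lifter: Board lifter, a cranked spatula, 110 g: steel blade 100 long, 46 wide, 4 thick; at its heel (rear end) a neck rises to a black eye, above it the grip. Origin: middle of the heel's underside; x along the blade to its tip, y across, z square to it (up when level). It starts hung by its eye on the peg, blade sloping down at 40 degrees towards the post, its tip to the robot's left.
- peg_tip (a point): Centre of the peg's upturned tip. The peg, a level steel rod 6 thick, 170 above the bench, sticks out 118 from a post 20 thick, 200 tall, along this frame's -x, to the robot's right (z up); the tip rises 12 above the rod's upper side. The eye hangs 25 to 60 behind the tip and passes over it when raised 14 to 24. Foot plate 8 high: 20 before, 80 behind the post, 45 to each side. Fixed.
- preheater_bars (a point): Middle between the two aluminium bars on the preheater, level with their tops, 65 above the bench. x along the bars, to the robot's left (+y, within 10 degrees), y across, z up. Bars 110 long, 14 wide, clear gap of 68 between them, open at both ends, 30 deep down to the preheater's top.
- preheater: White preheater 200 along x, 180 wide, its top 35 above the bench, fixed; origin under its centre. It and the cooling stand are side by side nearer the robot than the peg, either one on the left.
- board_mid (a point): Centre of the circuit board, half-way up its thickness: 80 along x, 96 along y, 4 thick, 70 g, loose, parts on top up to 13 above its underside. At the start it lies on the preheater's bars, bridging the gap.
- board: The circuit board as a whole; origin at the centre of its underside.
- stand_bars (a point): Middle between the two aluminium bars of the cooling stand, level with their tops, 75 above the bench. x along the bars, to the robot's left (+y, within 10 degrees), y across, z up. Bars 110 long, 14 wide, clear gap of 68, open at both ends, 69 deep down to a dark foot plate 130 x 120, 6 high. Fixed, beside the preheater.
- spool: Bystander: grey solder spool, 48 across, 26 high, origin under its centre.
- driver: Bystander: screwdriver with black handle, 160 long, lying, origin under its middle.
- flux: Bystander: white jar, 40 across, 50 high, origin under its centre.
- cleaner: Bystander: clear bottle, 56 across, 150 high, origin under its centre.
- parts_tray: Bystander: grey divided tray 120 x 90 x 30, origin under its centre.
- brush: Bystander: brush, 160 long, lying, origin under its middle.
- mug: Bystander: white mug, 80 across, 90 high, origin under its centre.
Mind the look-alikes: they are no part of the job. Leave any pink, red or white look-alike of the board alone.

How it is judged:
On the way, in this order (a step that is already met when the one before it is completed fails the run):
1. the lifter is off the peg, in the gripper (x of lifter_eye in the frame of peg_tip below -0.015 m and height (world z) of lifter_grip above 0.12 m and contact force between the fingers and lifter above 1 N), for 0.1 s.
2. the board is carried on the lifter alone, clear of the preheater's bars (contact force between lifter and board above 0.2 N and contact force between board and preheater below 0.02 N and z of board_mid in the frame of preheater_bars above 0.012 m and contact force between the fingers and lifter above 1 N), for 0.3 s.
3. the board lies flat on both bars of the stand and the lifter no longer touches it (x of board_mid in the frame of stand_bars between -0.022 and 0.022 m and y of board_mid in the frame of stand_bars between -0.017 and 0.017 m and z of board_mid in the frame of stand_bars between -0.003 and 0.006 m and angle between board_mid's own z axis and vertical below 0.06 rad and angle between the x axis of board_mid and the x axis of stand_bars, either way round below 0.26 rad and contact force between lifter and board below 0.05 N), for 0.2 s.
At the end, for the whole second after the job is handed in: Board flat (0.06 rad) on the stand's bars, centre within 22 mm along and 17 mm across of their middle, lined up within 0.26 rad, free of the lifter; lifter released and still, blade flat on the bench (underside within 6 mm, tilt under 0.1 rad) (all of step 3 and linear speed of each of board, lifter below 0.02 m/s and height (world z) of lifter_blade below 0.006 m and angle between lifter_blade's own z axis and vertical below 0.1 rad); the robot touches nothing.
It fails at once if the gripper or the arm touches the board (contact force between any of the fingers, the arm and board above 0.3 N).
It fails at once if the board is tipped by more than about 25 degrees or falls (angle between board_mid's own z axis and vertical above 0.45 rad or height (world z) of board_mid below 0.05 m).
It fails at once if one of the other things on the bench is shifted by more than 30 mm (distance of any of spool, driver, flux, cleaner, parts_tray, brush, mug from where it was at the start of the episode above 0.03 m).
It also fails if it takes over 58 s, if anything falls off the work surface, if the arm or the gripper's body presses on something with over 40 N, if the wrist force passes 120 N, or if a joint passes its speed limit or range.

## Working session

There is one attempt and no reset: what is moved stays moved. The work goes in short steps, Python scripts to look and compute and a tool call to move; the robot and the scene stay as the last step left them, time stands still between calls to the robot, and variables do not carry over. Pictures are saved under pics/ and viewed, about 8 in all and at most 12, crops included, and the job is handed in when it is done.

Besides the shell and the picture viewer there is one more tool, called after "Emit:" as name(argument=value, ...), one argument or row to a line, values as JSON. play_rows: Moves the arm, as the interface text tells. Its arguments: {"type":"object","properties":{"commands":{"type":"array","items":{"type":"object","properties":{"dx":{"type":"number"},"dy":{"type":"number"},"dz":{"type":"number"},"ax":{"type":"number"},"ay":{"type":"number"},"az":{"type":"number"}}}},"claw":{"type":"number"},"squeeze":{"type":"number"}},"required":["commands"]}

```bash
mkdir -p pics; ls; python3 - <<'E'
from station import ctrl, viewer, workorder
import cv2,numpy as np
for n in ("scene","top"):
    im=viewer.camera(n); cv2.imwrite(f"pics/{n}0.png",im[:,:,::-1])
    m=viewer.camera_model(n); print(n,np.round(m["K"],1).tolist(),np.round(m["pose"],4).tolist())
o=ctrl.get_obs();print(o)
E
```

```text
pics
scene [[609.8, 0.0, 329.2], [0.0, 609.8, 235.8], [0.0, 0.0, 1.0]] [[-0.698, 0.4675, -0.5424, 1.3899], [0.7158, 0.4751, -0.5117, 0.794], [0.0184, -0.7454, -0.6663, 1.1774], [0.0, 0.0, 0.0, 1.0]]
top [[466.3, 0.0, 316.5], [0.0, 466.3, 239.9], [0.0, 0.0, 1.0]] [[0.0228, -0.9975, 0.0665, 0.4621], [-0.9997, -0.0231, -0.0038, 0.002], [0.0054, -0.0664, -0.9978, 1.4776], [0.0, 0.0, 0.0, 1.0]]
{'time_s': 0.1, 'qpos': array([-1.33859323e+00,  3.00409530e-01,  1.52149675e+00,  1.24710830e-05,
        1.32067621e+00, -6.65853928e-02]), 'joint_vel': array([ 3.32869946e-04, -2.01013587e-03, -3.10532547e-03, -4.69524016e-04,
       -2.07632984e-04, -2.17967181e-05]), 'tau': array([ 1.84090430e-03, -5.32643938e+01, -3.53283298e+01,  7.09692109e-02,
        2.33749469e-02, -7.70705014e-05]), 'ee_pos': array([ 0.16185065, -0.52538755,  0.17705579]), 'eef_rot': array([-3.14060582e+00, -7.79127658e-05,  2.98785355e-01]), 'force': array([-0.76622482,  0.60904306, -0.11070791]), 'moment': array([-0.05714569, -0.01690287, -0.0424191 ]), 'grip_width': 0.09417418891977648}
```

View pics/scene0.png

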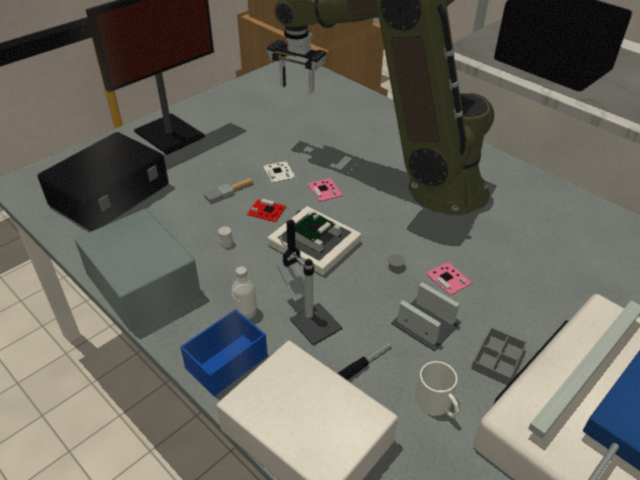

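View pics/top0.png

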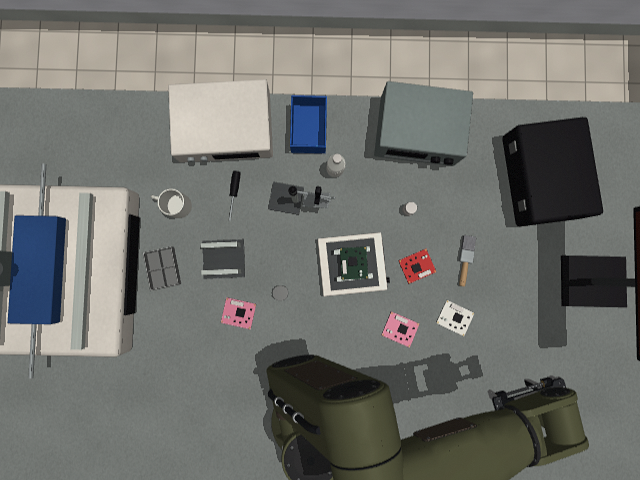

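The scene shows the lifter on its post at scene (290,240) and top (320,195). The preheater with the green board is at top (352,263) and the stand at top (222,258). Possible look-alikes of the board are top (238,313) pink, (400,328) pink, (417,265) red and (455,318) white. The board I want is the green one at (352,263) on the bars. The only thing resembling the lifter is the brush at (466,260). I'll check the choice in one close crop.

```bash
python3 - <<'E'
import cv2,numpy as np
a=cv2.imread("pics/scene0.png")[205:345,255:375]; b=cv2.imread("pics/top0.png")[170:300,260:395]
a=cv2.resize(a,None,fx=3.3,fy=3.3*1,interpolation=cv2.INTER_CUBIC); b=cv2.resize(b,None,fx=2.96,fy=2.96,interpolation=cv2.INTER_CUBIC)
h=max(a.shape[0],b.shape[0]); o=np.zeros((h,a.shape[1]+b.shape[1],3),np.uint8); o[:a.shape[0],:a.shape[1]]=a; o[:b.shape[0],a.shape[1]:]=b
print(o.shape); cv2.imwrite("pics/crop1.png",o)
E
```

```text
(462, 796, 3)
```

View pics/crop1.png

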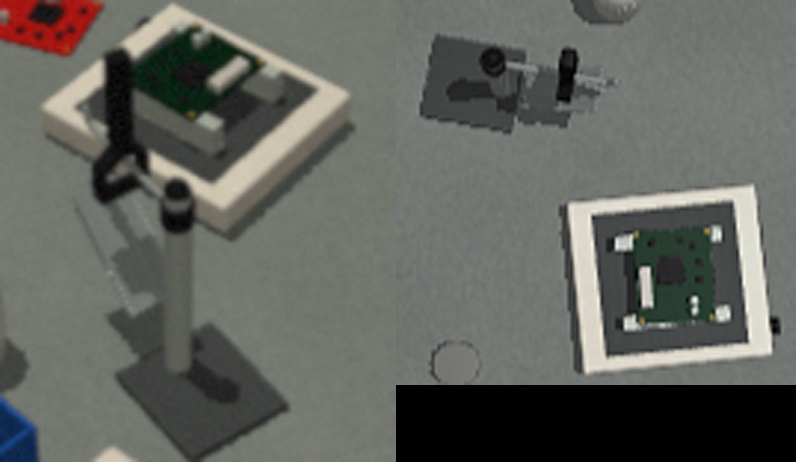

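```bash
cat > h.py <<'E'
import cv2,numpy as np
from station import ctrl, viewer, workorder
def ray(n,u,v):
    m=viewer.camera_model(n);P=np.array(m["pose"]);d=P[:3,:3]@np.linalg.solve(m["K"],[u,v,1.]);return P[:3,3],d/np.linalg.norm(d)
def onz(n,u,v,z):
    c,d=ray(n,u,v);return c+d*(z-c[2])/d[2]
def cross(uv1,uv2):
    c1,d1=ray("scene",*uv1);c2,d2=ray("top",*uv2)
    s=np.linalg.lstsq(np.c_[d1,-d2],c2-c1,rcond=None)[0];a=c1+d1*s[0];b=c2+d2*s[1];return (a+b)/2,np.linalg.norm(a-b)
def proj(n,p):
    m=viewer.camera_model(n);q=np.linalg.inv(m["pose"])@np.r_[p,1];q=np.array(m["K"])@q[:3];return q[:2]/q[2]
E
python3 - <<'E'
from h import *
np.set_printoptions(precision=4,suppress=True)
print("grip top",cross((290.5,221),(318.4,188.6)),onz("top",318.4,188.6,.267))
print("post top",cross((308.3,261),(292.7,190.9)),onz("top",292.7,190.9,.2))
print("peg tip",onz("top",332.9,197.7,.18))
im=cv2.imread("pics/top0.png");hsv=cv2.cvtColor(im,cv2.COLOR_BGR2HSV)
for nm,(x0,x1,y0,y1),z in (("stand",(196,250,232,288),.075),("pre",(332,377,245,285),.065)):
    m=((hsv[...,2]>150)&(hsv[...,1]<50)).astype(np.uint8);r=np.zeros_like(m);r[y0:y1,x0:x1]=m[y0:y1,x0:x1]
    n,l,s,c=cv2.connectedComponentsWithStats(r)
    for i in range(1,n):
        if s[i,4]>=5:
            q=cv2.boxPoints(cv2.minAreaRect(np.argwhere(l==i)[:,::-1].astype(np.float32)))
            print(nm,s[i].tolist(),c[i],onz("top",*c[i],z)[:2],[onz("top",*p,z)[:2].round(3).tolist() for p in q])
g=((hsv[...,0]>45)&(hsv[...,0]<90)&(hsv[...,1]>70)).astype(np.uint8);r=np.zeros_like(g);r[240:290,325:380]=g[240:290,325:380]
r=cv2.morphologyEx(r,cv2.MORPH_CLOSE,np.ones((5,5)))
R=cv2.minAreaRect(np.argwhere(r)[:,::-1].astype(np.float32));print(R,onz("top",*R[0],.069),[onz("top",*p,.069)[:2].round(3).tolist() for p in cv2.boxPoints(R)])
E
```

```text
grip top (array([ 0.6767, -0.0037,  0.2676]), np.float64(0.002234635001469381)) [ 0.6776 -0.0045  0.267 ]
post top (array([0.6838, 0.0653, 0.1917]), np.float64(0.002900530500295232)) [0.6814 0.066  0.2   ]
peg tip [ 0.6683 -0.0463  0.18  ]
stand [201, 242, 36, 5, 141] [218.8582 244.0709] [0.5362 0.2901] [[0.541, 0.344], [0.544, 0.239], [0.532, 0.238], [0.529, 0.344]]
stand [201, 269, 37, 6, 144] [219.3681 271.2778] [0.4546 0.2856] [[0.457, 0.341], [0.464, 0.233], [0.452, 0.232], [0.445, 0.34]]
pre [375, 245, 2, 14, 19] [375.7368 250.3158] [ 0.5287 -0.1838] [[0.545, -0.181], [0.545, -0.184], [0.505, -0.185], [0.505, -0.182]]
pre [367, 247, 3, 5, 13] [367.9231 248.6923] [ 0.5331 -0.16  ] [[0.538, -0.157], [0.538, -0.163], [0.526, -0.163], [0.526, -0.157]]
pre [334, 249, 6, 6, 26] [336.5 251.5] [ 0.5224 -0.0648] [[0.526, -0.055], [0.53, -0.072], [0.519, -0.075], [0.515, -0.057]]
pre [342, 260, 5, 14, 48] [344.1042 266.625 ] [ 0.4771 -0.0887] [[0.497, -0.081], [0.498, -0.092], [0.458, -0.096], [0.457, -0.086]]
pre [360, 270, 2, 6, 11] [360.5455 272.4545] [ 0.4607 -0.1388] [[0.468, -0.137], [0.468, -0.14], [0.453, -0.14], [0.453, -0.137]]
pre [368, 273, 5, 6, 23] [370.     275.6087] [ 0.4518 -0.1675] [[0.46, -0.161], [0.46, -0.173], [0.445, -0.174], [0.444, -0.162]]
pre [337, 276, 6, 6, 21] [339.0476 278.6667] [ 0.4405 -0.0742] [[0.443, -0.064], [0.45, -0.076], [0.437, -0.083], [0.43, -0.071]]
((353.41021728515625, 262.794189453125), (30.746915817260742, 25.96406364440918), 86.98721313476562) [ 0.4893 -0.1164  0.069 ] [[0.533, -0.074], [0.539, -0.152], [0.446, -0.159], [0.44, -0.081]]
```

Emit:
play_rows(
  commands=[
    {"dz": -0.04},
    {"dz": -0.04},
    {"dz": -0.04},
    {"dz": -0.04},
    {"dz": -0.04},
  ],
  claw=1,
  squeeze=50,
)

```text
validation failed for argument at $.co...
```

Emit:
play_rows(
  commands=[
    {"az": -6.8},
    {"az": -6.8},
    {"az": -6.8},
    {"az": -6.8},
    {"az": -6.8},
  ],
)

```text
validation failed for argument at $.co...
```

Emit:
play_rows(
  commands=[
    {"az": -6.8},
    {"az": -6.8},
    {"az": -6.8},
    {"az": -6.8},
    {"az": -4.8},
  ],
)

```text
validation failed for argument at $.co...
```

Emit:
play_rows(
  commands=[
    {"dx": 0, "dy": 0, "dz": -0.04, "ax": 0, "ay": 0, "az": 0},
    {"dx": 0, "dy": 0, "dz": -0.04, "ax": 0, "ay": 0, "az": 0},
    {"dx": 0, "dy": 0, "dz": -0.04, "ax": 0, "ay": 0, "az": 0},
    {"dx": 0, "dy": 0, "dz": -0.04, "ax": 0, "ay": 0, "az": 0},
    {"dx": 0, "dy": 0, "dz": -0.04, "ax": 0, "ay": 0, "az": 0},
  ],
  claw=1,
  squeeze=50,
)

```text
time_s: 0.52
ee_pos: [0.1612, -0.5227, 0.3739]
eef_rot: [-3.12, -0.001, 0.299]
force: [-0.3, -0.6, -0.9]
grip_width: 0.0937
```

Emit:
play_rows(
  commands=[
    {"dx": 0, "dy": 0, "dz": 0, "ax": 0, "ay": 0, "az": -6.8},
    {"dx": 0, "dy": 0, "dz": 0, "ax": 0, "ay": 0, "az": -6.8},
    {"dx": 0, "dy": 0, "dz": 0, "ax": 0, "ay": 0, "az": -6.8},
    {"dx": 0, "dy": 0, "dz": 0, "ax": 0, "ay": 0, "az": -6.8},
    {"dx": 0, "dy": 0, "dz": 0, "ax": 0, "ay": 0, "az": -6.8},
  ],
)

```text
time_s: 0.93
ee_pos: [0.1615, -0.5239, 0.3838]
eef_rot: [-3.135, -0.005, 0.913]
force: [1.0, 0.5, 0.7]
grip_width: 0.094
```

Emit:
play_rows(
  commands=[
    {"dx": 0, "dy": 0, "dz": 0, "ax": 0, "ay": 0, "az": -6.8},
    {"dx": 0, "dy": 0, "dz": 0, "ax": 0, "ay": 0, "az": -6.8},
    {"dx": 0, "dy": 0, "dz": 0, "ax": 0, "ay": 0, "az": -6.8},
    {"dx": 0, "dy": 0, "dz": 0, "ax": 0, "ay": 0, "az": -6.8},
    {"dx": 0, "dy": 0, "dz": 0, "ax": 0, "ay": 0, "az": -4.8},
  ],
)

```text
time_s: 1.35
ee_pos: [0.1615, -0.5237, 0.3822]
eef_rot: [-3.138, -0.011, 1.503]
force: [-0.3, 0.1, 0.3]
grip_width: 0.0943
```

Emit:
play_rows(
  commands=[
    {"dx": 0.028, "dy": 0.024, "dz": 0, "ax": 0, "ay": 0, "az": 0},
    {"dx": 0.028, "dy": 0.024, "dz": 0, "ax": 0, "ay": 0, "az": 0},
    {"dx": 0.028, "dy": 0.024, "dz": 0, "ax": 0, "ay": 0, "az": 0},
    {"dx": 0.028, "dy": 0.024, "dz": 0, "ax": 0, "ay": 0, "az": 0},
    {"dx": 0.028, "dy": 0.024, "dz": 0, "ax": 0, "ay": 0, "az": 0},
  ],
)

```text
time_s: 1.77
ee_pos: [0.2898, -0.39, 0.3793]
eef_rot: [-3.134, -0.018, 1.502]
force: [0.6, -0.6, -0.5]
grip_width: 0.0944
```

Emit:
play_rows(
  commands=[
    {"dx": 0.028, "dy": 0.024, "dz": 0, "ax": 0, "ay": 0, "az": 0},
    {"dx": 0.028, "dy": 0.024, "dz": 0, "ax": 0, "ay": 0, "az": 0},
    {"dx": 0.028, "dy": 0.024, "dz": 0, "ax": 0, "ay": 0, "az": 0},
    {"dx": 0.028, "dy": 0.024, "dz": 0, "ax": 0, "ay": 0, "az": 0},
    {"dx": 0.028, "dy": 0.024, "dz": 0, "ax": 0, "ay": 0, "az": 0},
  ],
)

```text
time_s: 2.18
ee_pos: [0.4236, -0.2505, 0.3802]
eef_rot: [-3.133, -0.019, 1.501]
force: [0.2, -2.0, -0.3]
grip_width: 0.0942
```

Emit:
play_rows(
  commands=[
    {"dx": 0.028, "dy": 0.024, "dz": 0, "ax": 0, "ay": 0, "az": 0},
    {"dx": 0.028, "dy": 0.024, "dz": 0, "ax": 0, "ay": 0, "az": 0},
    {"dx": 0.028, "dy": 0.024, "dz": 0, "ax": 0, "ay": 0, "az": 0},
    {"dx": 0.028, "dy": 0.024, "dz": 0, "ax": 0, "ay": 0, "az": 0},
    {"dx": 0.028, "dy": 0.024, "dz": 0, "ax": 0, "ay": 0, "az": 0},
  ],
)

```text
time_s: 2.6
ee_pos: [0.558, -0.1104, 0.3809]
eef_rot: [-3.131, -0.019, 1.501]
force: [0.3, -0.7, 0.6]
grip_width: 0.094
```

Emit:
play_rows(
  commands=[
    {"dx": 0.028, "dy": 0.024, "dz": 0, "ax": 0, "ay": 0, "az": 0},
    {"dx": 0.028, "dy": 0.024, "dz": 0, "ax": 0, "ay": 0, "az": 0},
    {"dx": 0.028, "dy": 0.024, "dz": 0, "ax": 0, "ay": 0, "az": 0},
    {"dx": 0.028, "dy": 0.024, "dz": 0, "ax": 0, "ay": 0, "az": 0},
    {"dx": 0.028, "dy": 0.024, "dz": 0, "ax": 0, "ay": 0, "az": 0},
  ],
)

```text
time_s: 3.02
ee_pos: [0.6918, 0.0294, 0.3806]
eef_rot: [-3.129, -0.019, 1.501]
force: [0.1, -0.7, -0.4]
grip_width: 0.0938
```

Emit:
play_rows(
  commands=[
    {"dx": 0, "dy": 0, "dz": 0, "ax": 0, "ay": -6, "az": 0},
    {"dx": 0, "dy": 0, "dz": 0, "ax": 0, "ay": -6, "az": 0},
    {"dx": 0, "dy": 0, "dz": 0, "ax": 0, "ay": -6, "az": 0},
    {"dx": 0, "dy": 0, "dz": 0, "ax": 0, "ay": -6, "az": 0},
    {"dx": 0, "dy": 0, "dz": 0, "ax": 0, "ay": -6, "az": 0},
  ],
)

```text
time_s: 3.43
ee_pos: [0.6967, 0.0327, 0.3738]
eef_rot: [-3.12, 0.523, 1.512]
force: [0.5, -0.9, 0.1]
grip_width: 0.0941
```

```bash
python3 -c "
from h import *
from scipy.spatial.transform import Rotation as R
o=ctrl.get_obs();print(o['qpos'].round(3),o['ee_pos']);print(R.from_euler('xyz',o['eef_rot']).as_matrix().round(3))"
```

```text
[ 0.199  0.778  0.457 -0.556  2.011  0.049] [0.6966616  0.03273776 0.37379332]
[[ 0.051  0.997 -0.051]
 [ 0.865 -0.07  -0.497]
 [-0.499 -0.019 -0.866]]
```

Emit:
play_rows(
  commands=[
    {"dx": 0.02, "dy": -0.0075, "dz": 0.028, "ax": 1.5, "ay": 0, "az": 2.6},
    {"dx": 0.02, "dy": -0.0075, "dz": 0.028, "ax": 0, "ay": 0, "az": 0},
    {"dx": 0, "dy": 0, "dz": 0.02, "ax": 0, "ay": 0, "az": 0},
    {"dx": 0, "dy": 0, "dz": 0.02, "ax": 0, "ay": 0, "az": 0},
    {"dx": 0, "dy": 0, "dz": 0, "ax": 0, "ay": 0, "az": 0},
  ],
)

```text
time_s: 3.85
ee_pos: [0.6763, 0.0265, 0.2606]
eef_rot: [-3.112, 0.535, 1.471]
force: [0.5, -0.6, -0.3]
grip_width: 0.0943
```

```bash
python3 - <<'E'
from h import *
from scipy.spatial.transform import Rotation as R
o=ctrl.get_obs();M=R.from_euler('xyz',o['eef_rot']).as_matrix();print(o['qpos'].round(3),o['ee_pos']);print(M.round(3))
print("to go, tool axes",M.T@(np.array([.677,-.004,.230])-(o['ee_pos']-.011*M[:,2])))
a=viewer.camera("scene")[150:350,230:380,::-1];b=viewer.camera("top")[130:280,240:390,::-1]
a=cv2.resize(a,(400,533),interpolation=cv2.INTER_CUBIC);b=cv2.resize(b,(400,400),interpolation=cv2.INTER_CUBIC)
w=np.zeros((533,800,3),np.uint8);w[:,:400]=a;w[:400,400:]=b;cv2.imwrite("pics/c2.png",w)
E
```

```text
[ 0.197  0.699  0.844 -0.51   1.773  0.244] [0.67632675 0.02651131 0.26064498]
[[ 0.085  0.993 -0.08 ]
 [ 0.856 -0.114 -0.504]
 [-0.51  -0.026 -0.86 ]]
to go, tool axes [-0.01044895  0.00495183  0.05267502]
```

View pics/c2.png

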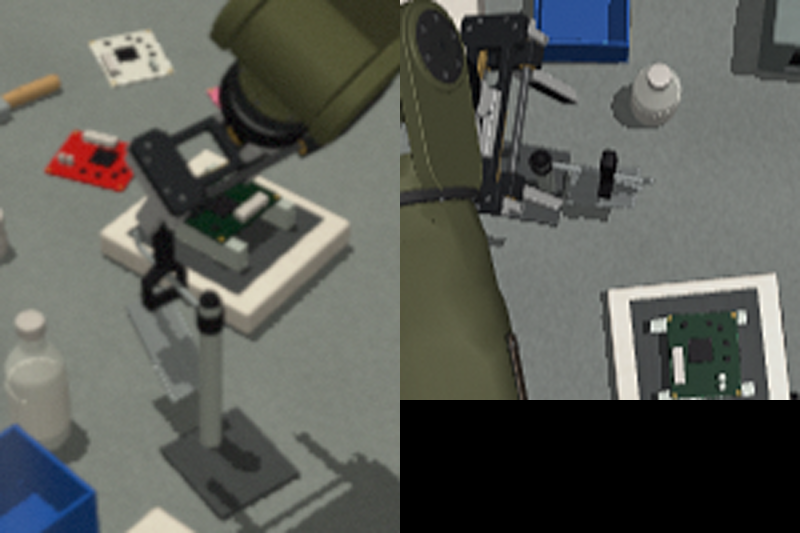

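The view shows the open jaws (top crop tips at about (575,100) and (560,210)) straddling the line to the grip top at (608,157). I'll advance and close.

Emit:
play_rows(
  commands=[
    {"dx": -0.004, "dy": 0.002, "dz": 0.018, "ax": 0, "ay": 0, "az": 0},
    {"dx": -0.003, "dy": 0.002, "dz": 0.018, "ax": 0, "ay": 0, "az": 0},
    {"dx": -0.003, "dy": 0.001, "dz": 0.017, "ax": 0, "ay": 0, "az": 0},
    {"dx": 0, "dy": 0, "dz": 0, "ax": 0, "ay": 0, "az": 0},
    {"dx": 0, "dy": 0, "dz": 0, "ax": 0, "ay": 0, "az": 0},
  ],
)

```text
time_s: 4.37
ee_pos: [0.6812, -0.0068, 0.2327]
eef_rot: [-3.133, 0.53, 1.462]
force: [0.7, 0.9, -0.0]
grip_width: 0.0941
```

Emit:
play_rows(
  commands=[
    {"dx": 0, "dy": 0, "dz": 0, "ax": 0, "ay": 0, "az": 0},
    {"dx": 0, "dy": 0, "dz": 0, "ax": 0, "ay": 0, "az": 0},
    {"dx": 0, "dy": 0, "dz": 0, "ax": 0, "ay": 0, "az": 0},
    {"dx": 0, "dy": 0, "dz": 0, "ax": 0, "ay": 0, "az": 0},
    {"dx": 0, "dy": 0, "dz": 0, "ax": 0, "ay": 0, "az": 0},
  ],
  claw=0,
  squeeze=50,
)

```text
time_s: 4.78
ee_pos: [0.6829, -0.0038, 0.2382]
eef_rot: [-3.14, 0.528, 1.46]
force: [-0.7, -0.5, -0.4]
grip_width: 0.064
```

Emit:
play_rows(
  commands=[
    {"dx": 0, "dy": 0, "dz": 0, "ax": 0, "ay": 0, "az": 0},
    {"dx": 0, "dy": 0, "dz": 0, "ax": 0, "ay": 0, "az": 0},
    {"dx": 0, "dy": 0, "dz": 0, "ax": 0, "ay": 0, "az": 0},
    {"dx": 0, "dy": 0, "dz": 0, "ax": 0, "ay": 0, "az": 0},
    {"dx": 0, "dy": 0, "dz": 0, "ax": 0, "ay": 0, "az": 0},
  ],
)

```text
time_s: 5.2
ee_pos: [0.6829, -0.0033, 0.2387]
eef_rot: [-3.141, 0.528, 1.46]
force: [-0.7, -0.4, 0.1]
grip_width: 0.0311
```

```bash
python3 - <<'E'
from h import *
from scipy.spatial.transform import Rotation as R
o=ctrl.get_obs();M=R.from_euler('xyz',o['eef_rot']).as_matrix();print(o['qpos'].round(3),o['ee_pos'],o['force'],o['moment'],o['grip_width']);print(M.round(3))
print("grasp",o['ee_pos']-.011*M[:,2],"up19",M.T@[0,0,.019],"off .09",M.T@(.09*np.array([-.12,-.993,0])))
a=viewer.camera("scene")[180:330,230:380,::-1];b=viewer.camera("top")[130:280,240:390,::-1]
cv2.imwrite("pics/c3.png",cv2.resize(np.hstack([a,b]),(800,400),interpolation=cv2.INTER_CUBIC))
E
```

```text
[ 0.155  0.683  0.916 -0.511  1.679  0.245] [ 0.68290322 -0.00328619  0.23866341] [-0.69067913 -0.36787326  0.1447702 ] [ 0.16137977 -0.11521193  0.01832315] 0.031093038179561067
[[ 0.095  0.994 -0.056]
 [ 0.858 -0.11  -0.501]
 [-0.504 -0.001 -0.864]]
grasp [0.68352168 0.00222393 0.24816373] up19 [-9.57724053e-03 -1.21068893e-05 -1.64096410e-02] off .09 [-0.0777435  -0.00086254  0.04537446]
```

Emit:
play_rows(
  commands=[
    {"dx": 0, "dy": 0, "dz": 0, "ax": 0, "ay": 0, "az": 0},
    {"dx": 0.001, "dy": -0.002, "dz": 0.009, "ax": 0, "ay": 0, "az": 0},
    {"dx": 0.001, "dy": -0.002, "dz": 0.009, "ax": 0, "ay": 0, "az": 0},
    {"dx": 0, "dy": 0, "dz": 0.002, "ax": 0, "ay": 0, "az": 0},
    {"dx": 0, "dy": 0, "dz": 0, "ax": 0, "ay": 0, "az": 0},
  ],
  claw=0.45,
)

```text
time_s: 5.72
ee_pos: [0.6778, -0.0116, 0.2194]
eef_rot: [-3.141, 0.528, 1.46]
force: [0.1, -0.4, 0.9]
grip_width: 0.0421
```

```bash
python3 - <<'E'
from h import *
from scipy.spatial.transform import Rotation as R
o=ctrl.get_obs();M=R.from_euler('xyz',o['eef_rot']).as_matrix();print(o['ee_pos'],o['force'],o['grip_width'])
print("grasp",o['ee_pos']-.011*M[:,2])
a=viewer.camera("scene")[180:330,230:380,::-1];b=viewer.camera("top")[130:280,240:390,::-1]
cv2.imwrite("pics/c3.png",cv2.resize(np.hstack([a,b]),(800,400),interpolation=cv2.INTER_CUBIC))
E
```

```text
[ 0.67775766 -0.01162794  0.21944989] [ 0.10373215 -0.41269963  0.94625042] 0.04205800195837147
grasp [ 0.67837468 -0.00611823  0.22895054]
```

View pics/c3.png

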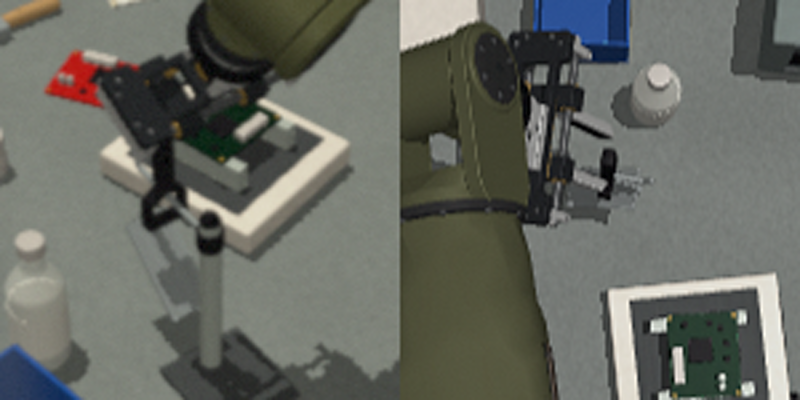

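```bash
python3 - <<'E'
from h import *
from scipy.spatial.transform import Rotation as R
o=ctrl.get_obs();M=R.from_euler('xyz',o['eef_rot']).as_matrix()
def c(p): return ((proj("top",p)-[240,130])*2.667).round(1)
for z in (.267,.228,.183): print(z,[c([x,-.004,z]) for x in (.668,.677,.686)])
t=o['ee_pos']+.008*M[:,2]
print("tips",[c(t+s*M[:,1]) for s in (-.021,0,.021)])
E
```

```text
0.267 [array([208.3, 166. ]), array([208.5, 156.9]), array([208.7, 147.8])]
0.228 [array([208. , 172.4]), array([208.2, 163.6]), array([208.4, 154.8])]
0.183 [array([207.6, 179.4]), array([207.8, 170.9]), array([208. , 162.4])]
tips [array([216.5, 186. ]), array([219.2, 165.9]), array([221.9, 145.8])]
```

Predicted tip and grip rows agree with the picture: the grip lies between the jaws, with the lower finger at (603,186). Closing now.

Emit:
play_rows(
  commands=[
    {"dx": 0, "dy": 0, "dz": 0, "ax": 0, "ay": 0, "az": 0},
    {"dx": 0, "dy": 0, "dz": 0, "ax": 0, "ay": 0, "az": 0},
    {"dx": 0, "dy": 0, "dz": 0, "ax": 0, "ay": 0, "az": 0},
    {"dx": 0, "dy": 0, "dz": 0, "ax": 0, "ay": 0, "az": 0},
    {"dx": 0, "dy": 0, "dz": 0, "ax": 0, "ay": 0, "az": 0},
  ],
  claw=0,
  squeeze=50,
)

```text
time_s: 6.23
ee_pos: [0.6783, -0.011, 0.2211]
eef_rot: [3.14, 0.528, 1.46]
force: [-0.8, 0.2, -0.6]
grip_width: 0.0167
```

Emit:
play_rows(
  commands=[
    {"dx": 0, "dy": 0, "dz": 0, "ax": 0, "ay": 0, "az": 0},
    {"dx": 0, "dy": 0, "dz": 0, "ax": 0, "ay": 0, "az": 0},
    {"dx": 0, "dy": 0, "dz": 0, "ax": 0, "ay": 0, "az": 0},
    {"dx": 0, "dy": 0, "dz": 0, "ax": 0, "ay": 0, "az": 0},
    {"dx": 0, "dy": 0, "dz": 0, "ax": 0, "ay": 0, "az": 0},
  ],
)

```text
time_s: 6.65
ee_pos: [0.6782, -0.0109, 0.221]
eef_rot: [3.141, 0.528, 1.46]
force: [-1.0, -0.8, -0.2]
grip_width: 0.017
```

```bash
cat >> h.py <<'E'
from scipy.spatial.transform import Rotation as R
def st():
    o=ctrl.get_obs();M=R.from_euler('xyz',o['eef_rot']).as_matrix();print("t",o['time_s'],"q",o['qpos'].round(2),"grasp",(o['ee_pos']-.011*M[:,2]).round(4),"F",o['force'].round(1),"w",round(o['grip_width'],4));return o,M
E
python3 - <<'E'
from h import *
o,M=st();print(M.round(3));print(M.T@[0,0,.019],M.T@(.1*np.array([-.12,-.993,0])))
E
```

```text
t 6.65 q [ 0.15  0.67  0.97 -0.51  1.63  0.26] grasp [ 0.6788 -0.0054  0.2305] F [-1.  -0.8 -0.2] w 0.017
[[ 0.096  0.994 -0.055]
 [ 0.859 -0.11  -0.501]
 [-0.504  0.001 -0.864]]
[-9.56834652e-03  1.63347527e-05 -1.64148249e-02] [-0.08640947 -0.00098636  0.05036786]
```

Emit:
play_rows(
  commands=[
    {"dx": -0.003, "dy": 0, "dz": -0.005, "ax": 0, "ay": 0, "az": 0},
    {"dx": -0.003, "dy": 0, "dz": -0.005, "ax": 0, "ay": 0, "az": 0},
    {"dx": -0.003, "dy": 0, "dz": -0.005, "ax": 0, "ay": 0, "az": 0},
    {"dx": -0.001, "dy": 0, "dz": -0.002, "ax": 0, "ay": 0, "az": 0},
    {"dx": 0, "dy": 0, "dz": 0, "ax": 0, "ay": 0, "az": 0},
  ],
)

```text
time_s: 7.07
ee_pos: [0.6784, -0.0109, 0.243]
eef_rot: [3.14, 0.527, 1.46]
force: [0.7, 0.3, -1.5]
grip_width: 0.0168
```

```bash
python3 - <<'E'
from h import *
o,M=st()
a=viewer.camera("scene")[180:330,230:380,::-1];b=viewer.camera("top")[130:280,240:390,::-1]
cv2.imwrite("pics/c4.png",cv2.resize(np.hstack([a,b]),(800,400),interpolation=cv2.INTER_CUBIC))
E
```

```text
t 7.0667 q [ 0.15  0.66  0.94 -0.51  1.67  0.24] grasp [ 0.679  -0.0054  0.2525] F [ 0.7  0.3 -1.5] w 0.0168
```

View pics/c4.png

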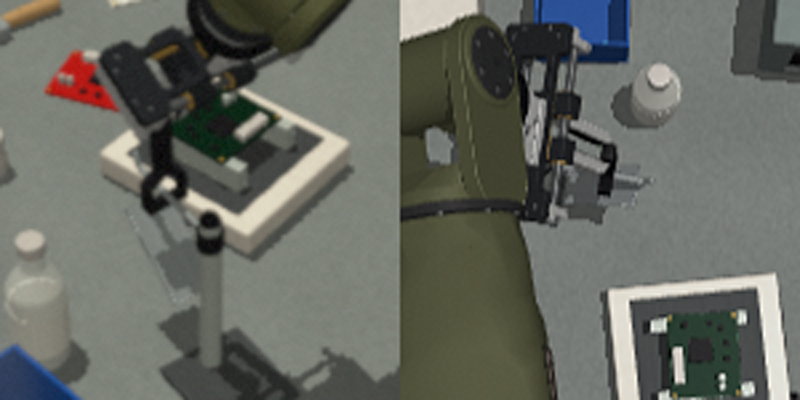

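The lifter has risen with the gripper and the eye's lower rim is just clear of the rod at crop (165,195). It is at +22 mm, so I'll lower slightly and draw off.

Emit:
play_rows(
  commands=[
    {"dx": 0.0015, "dy": 0, "dz": 0.0025, "ax": 0, "ay": 0, "az": 0},
    {"dx": -0.0087, "dy": 0, "dz": 0.005, "ax": 0, "ay": 0, "az": 0},
    {"dx": -0.0087, "dy": 0, "dz": 0.005, "ax": 0, "ay": 0, "az": 0},
    {"dx": -0.0087, "dy": 0, "dz": 0.005, "ax": 0, "ay": 0, "az": 0},
    {"dx": 0, "dy": 0, "dz": 0, "ax": 0, "ay": 0, "az": 0},
  ],
)

```text
time_s: 7.58
ee_pos: [0.6743, -0.0439, 0.238]
eef_rot: [-3.14, 0.528, 1.462]
force: [0.4, -0.1, -0.7]
grip_width: 0.0167
```

```bash
python3 - <<'E'
from h import *
o,M=st()
E
```

```text
t 7.5833 q [ 0.1   0.64  0.99 -0.52  1.63  0.21] grasp [ 0.6749 -0.0384  0.2475] F [ 0.4 -0.1 -0.7] w 0.0167
```

Emit:
play_rows(
  commands=[
    {"dx": -0.0095, "dy": 0, "dz": 0.004, "ax": 0, "ay": 0, "az": 0},
    {"dx": -0.0087, "dy": 0, "dz": 0.005, "ax": 0, "ay": 0, "az": 0},
    {"dx": -0.0087, "dy": 0, "dz": 0.005, "ax": 0, "ay": 0, "az": 0},
    {"dx": -0.0087, "dy": 0, "dz": 0.005, "ax": 0, "ay": 0, "az": 0},
    {"dx": -0.0087, "dy": 0, "dz": 0.005, "ax": 0, "ay": 0, "az": 0},
  ],
)

```text
time_s: 8.0
ee_pos: [0.6681, -0.0987, 0.2399]
eef_rot: [-3.14, 0.528, 1.462]
force: [-0.8, -0.5, -1.0]
grip_width: 0.0167
```

Emit:
play_rows(
  commands=[
    {"dx": -0.0175, "dy": 0, "dz": 0.009, "ax": 0, "ay": 0, "az": 0},
    {"dx": -0.0175, "dy": 0, "dz": 0.009, "ax": 0, "ay": 0, "az": 0},
    {"dx": -0.0175, "dy": 0, "dz": 0.009, "ax": 0, "ay": 0, "az": 0},
    {"dx": -0.0175, "dy": 0, "dz": 0.009, "ax": 0, "ay": 0, "az": 0},
    {"dx": 0, "dy": 0, "dz": 0, "ax": 0, "ay": 0, "az": 0},
  ],
)

```text
time_s: 8.42
ee_pos: [0.6578, -0.1853, 0.2444]
eef_rot: [-3.14, 0.529, 1.46]
force: [-0.1, 0.6, -0.4]
grip_width: 0.0166
```

```bash
python3 - <<'E'
from h import *
o,M=st();print(M.round(3))
E
```

```text
t 8.4167 q [-0.11  0.58  1.07 -0.53  1.51  0.04] grasp [ 0.6584 -0.1798  0.2539] F [-0.1  0.6 -0.4] w 0.0166
[[ 0.095  0.994 -0.057]
 [ 0.858 -0.111 -0.501]
 [-0.504 -0.001 -0.863]]
```

Emit:
play_rows(
  commands=[
    {"dx": -0.028, "dy": -0.027, "dz": 0.011, "ax": 0, "ay": 0, "az": 0},
    {"dx": -0.028, "dy": -0.027, "dz": 0.011, "ax": 0, "ay": 0, "az": 0},
    {"dx": -0.028, "dy": -0.027, "dz": 0.013, "ax": 0, "ay": 0, "az": 0},
    {"dx": -0.028, "dy": -0.027, "dz": 0.013, "ax": 0, "ay": 0, "az": 0},
    {"dx": -0.028, "dy": -0.027, "dz": 0.013, "ax": 0, "ay": 0, "az": 0},
  ],
)

```text
time_s: 8.83
ee_pos: [0.5067, -0.3201, 0.2582]
eef_rot: [-3.135, 0.527, 1.469]
force: [0.3, -1.2, -1.4]
grip_width: 0.0167
```

Emit:
play_rows(
  commands=[
    {"dx": 0, "dy": 0, "dz": 0, "ax": 0, "ay": 5, "az": 0},
    {"dx": 0, "dy": 0, "dz": 0, "ax": 0, "ay": 5, "az": 0},
    {"dx": 0, "dy": 0, "dz": 0, "ax": 0, "ay": 5, "az": 0},
    {"dx": 0, "dy": 0, "dz": 0, "ax": 0, "ay": 5, "az": 0},
    {"dx": 0, "dy": 0, "dz": 0, "ax": 0, "ay": 5, "az": 0},
  ],
)

```text
time_s: 9.25
ee_pos: [0.5003, -0.322, 0.2609]
eef_rot: [-3.14, 0.078, 1.466]
force: [-0.6, 0.3, -1.0]
grip_width: 0.0167
```

Emit:
play_rows(
  commands=[
    {"dx": 0, "dy": 0, "dz": 0, "ax": 0, "ay": 5, "az": 0},
    {"dx": 0, "dy": 0, "dz": 0, "ax": 0, "ay": 5, "az": 0},
    {"dx": 0, "dy": 0, "dz": 0, "ax": 0, "ay": 5, "az": 0},
    {"dx": 0, "dy": 0, "dz": 0, "ax": 0, "ay": 0, "az": 0},
    {"dx": 0, "dy": 0, "dz": 0, "ax": 0, "ay": 0, "az": 0},
  ],
)

```text
time_s: 9.67
ee_pos: [0.4993, -0.3251, 0.2625]
eef_rot: [3.139, -0.198, 1.464]
force: [0.9, 0.4, -1.3]
grip_width: 0.0166
```

```bash
python3 - <<'E'
from h import *
o,M=st();print(M.round(3)); W=np.array([M.T@[0,0,1]]);print("world z in tool",W.round(3))
a=viewer.camera("scene")[120:320,190:390,::-1];b=viewer.camera("top")[160:360,300:500,::-1]
cv2.imwrite("pics/c5.png",cv2.resize(np.hstack([a,b]),(800,400),interpolation=cv2.INTER_CUBIC))
E
```

```text
t 9.6667 q [-0.72  0.43  1.17  0.16  1.66 -0.61] grasp [ 0.499  -0.3273  0.2733] F [ 0.9  0.4 -1.3] w 0.0166
[[ 0.105  0.994  0.024]
 [ 0.975 -0.107  0.195]
 [ 0.197  0.003 -0.98 ]]
world z in tool [[ 0.197  0.003 -0.98 ]]
```

View pics/c5.png

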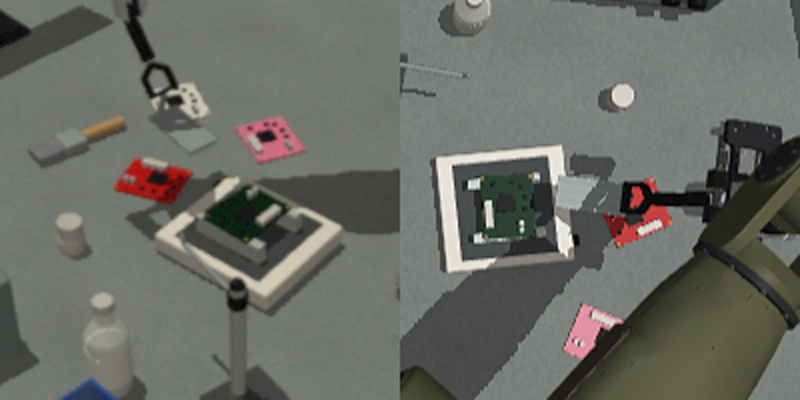

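The lifter is off the peg and in the gripper, roughly level. The blade tip is at top crop (558,190), right of the board, and the blade is still yawed about 8° off. I'll fix yaw, pitch and height.

Emit:
play_rows(
  commands=[
    {"dx": 0, "dy": 0, "dz": 0, "ax": 1.15, "ay": -0.8, "az": -5.7},
    {"dx": 0, "dy": 0, "dz": 0, "ax": 1.15, "ay": -0.8, "az": -5.7},
    {"dx": -0.004, "dy": 0.003, "dz": 0.025, "ax": 0, "ay": 0, "az": 0},
    {"dx": -0.004, "dy": 0.003, "dz": 0.025, "ax": 0, "ay": 0, "az": 0},
    {"dx": -0.004, "dy": 0.003, "dz": 0.025, "ax": 0, "ay": 0, "az": 0},
  ],
)

```text
time_s: 10.18
ee_pos: [0.5115, -0.3212, 0.1923]
eef_rot: [3.135, -0.149, 1.685]
force: [1.0, -0.3, -0.9]
grip_width: 0.0167
```

Emit:
play_rows(
  commands=[
    {"dx": 0, "dy": 0, "dz": 0.015, "ax": 0, "ay": 0, "az": 0},
    {"dx": 0, "dy": 0, "dz": 0, "ax": 0, "ay": 0, "az": 0},
    {"dx": 0, "dy": 0, "dz": 0, "ax": 0, "ay": 0, "az": 0},
    {"dx": 0, "dy": 0, "dz": 0, "ax": 0, "ay": 0, "az": 0},
    {"dx": 0, "dy": 0, "dz": 0, "ax": 0, "ay": 0, "az": 0},
  ],
)

```text
time_s: 10.6
ee_pos: [0.5121, -0.3147, 0.1753]
eef_rot: [3.139, -0.145, 1.691]
force: [0.1, 0.1, -0.7]
grip_width: 0.0168
```

```bash
python3 - <<'E'
from h import *
o,M=st();print(M.round(3))
y=M[:,1];u=np.array([-y[1],y[0],0]);u/=np.linalg.norm(u);print("yaw",np.degrees(np.arctan2(u[1],u[0])),"tilt",np.degrees(np.arctan2(M[2,0],-M[2,2])))
a=viewer.camera("scene")[150:270,230:330,::-1];b=viewer.camera("top")[210:310,320:440,::-1]
cv2.imwrite("pics/c6.png",np.hstack([cv2.resize(a,(360,432),interpolation=cv2.INTER_CUBIC),cv2.resize(b,(432,360),interpolation=cv2.INTER_CUBIC)[:432] if 0 else cv2.copyMakeBorder(cv2.resize(b,(432,360),interpolation=cv2.INTER_CUBIC),0,72,0,0,cv2.BORDER_CONSTANT)]))
E
```

```text
t 10.6 q [-0.66  0.48  1.29  0.1   1.48 -0.8 ] grasp [ 0.5122 -0.3163  0.1862] F [ 0.1  0.1 -0.7] w 0.0168
[[-0.119  0.993 -0.015]
 [ 0.982  0.12   0.143]
 [ 0.144  0.003 -0.99 ]]
yaw 96.88755894345269 tilt 8.28600431650858
```

View pics/c6.png

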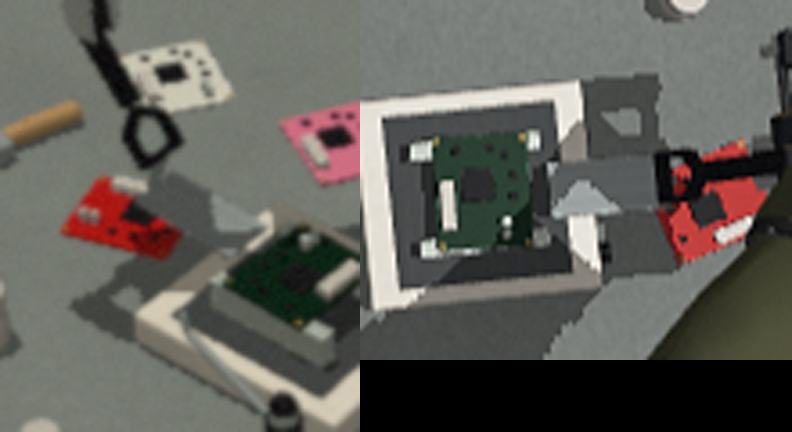

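```bash
python3 - <<'E'
from h import *
o,M=st();g=o['ee_pos']-.011*M[:,2];y=M[:,1];u=np.array([-y[1],y[0],0]);u/=np.linalg.norm(u);r=np.array([u[1],-u[0],0])
print("tip mid top-ray z.073",onz("top",373.3,262.2,.073),"expected",g+.15*u)
for pit in (-1.4,0,):
  f=u*np.cos(np.radians(pit))+np.array([0,0,np.sin(np.radians(pit))]);z=np.cross(-r,f)*-1; z=z*np.sign(z[2])
  for x in (.15,.05):
    for s in (1,-1):
      p=g+f*x+r*.023*s-z*.110
      print(pit,x,s,p.round(3),((proj("scene",p)-[230,150])*3.6).round(0),((proj("top",p)-[320,210])*3.6+[360,0]).round(0))
E
```

```text
t 10.7 q [-0.66  0.48  1.29  0.1   1.48 -0.8 ] grasp [ 0.5122 -0.3165  0.1862] F [ 0.1  0.4 -0.2] w 0.0166
tip mid top-ray z.073 [ 0.49237336 -0.17590018  0.073     ] expected [ 0.49429418 -0.16755571  0.18621381]
-1.4 0.15 1 [ 0.517 -0.168  0.073] [228. 256.] [542. 158.]
-1.4 0.15 -1 [ 0.472 -0.173  0.073] [266. 226.] [548. 212.]
-1.4 0.05 1 [ 0.529 -0.267  0.075] [132. 203.] [661. 146.]
-1.4 0.05 -1 [ 0.484 -0.272  0.075] [170. 174.] [667. 201.]
0 0.15 1 [ 0.517 -0.165  0.076] [231. 254.] [540. 158.]
0 0.15 -1 [ 0.471 -0.17   0.076] [269. 224.] [545. 213.]
0 0.05 1 [ 0.529 -0.264  0.076] [134. 203.] [658. 146.]
0 0.05 -1 [ 0.483 -0.27   0.076] [172. 175.] [664. 201.]
```

Predicted blade corners match the picture to a few pixels: tip corner at scene crop (265,222), and the tip at top crop (552,188) is about 8 mm shorter than expected. I'll level by +1.4° and go down to insertion height.

Emit:
play_rows(
  commands=[
    {"dx": 0, "dy": 0, "dz": 0, "ax": 0, "ay": 1.4, "az": 0},
    {"dx": -0.0015, "dy": 0.001, "dz": 0.009, "ax": 0, "ay": 0, "az": 0},
    {"dx": -0.001, "dy": 0.001, "dz": 0.009, "ax": 0, "ay": 0, "az": 0},
    {"dx": -0.001, "dy": 0, "dz": 0.005, "ax": 0, "ay": 0, "az": 0},
    {"dx": 0, "dy": 0, "dz": 0, "ax": 0, "ay": 0, "az": 0},
  ],
)

```text
time_s: 11.12
ee_pos: [0.5145, -0.3152, 0.1511]
eef_rot: [3.137, -0.17, 1.69]
force: [-0.2, -0.0, -0.6]
grip_width: 0.017
```

```bash
cat >> h.py <<'E'
def st2():
    o,M=st();y=M[:,1];u=np.array([-y[1],y[0],0]);u/=np.linalg.norm(u);g=o['ee_pos']-.011*M[:,2];c=g+.095*u-[0,0,.114]
    print("yaw",np.degrees(np.arctan2(u[1],u[0])).round(1),"tilt",np.degrees(np.arctan2(M[2,0],-M[2,2])).round(2),"roll",np.degrees(M[2,1]).round(2),"blade",c.round(4));return o,M,c
E
python3 - <<'E'
from h import *
o,M,c=st2(); d=np.array([.488,-.1165,.048])-c; print(M.T@d)
E
```

```text
t 11.1167 q [-0.67  0.51  1.3   0.12  1.45 -0.81] grasp [ 0.5146 -0.317   0.162 ] F [-0.2 -0.  -0.6] w 0.017
yaw 96.8 tilt 9.72 roll 0.28 blade [ 0.5034 -0.2227  0.048 ]
[ 0.10571317 -0.002678    0.01807594]
```

Emit:
play_rows(
  commands=[
    {"dx": 0.0105, "dy": 0, "dz": 0.0018, "ax": 0, "ay": 0, "az": 0},
    {"dx": 0.0105, "dy": 0, "dz": 0.0018, "ax": 0, "ay": 0, "az": 0},
    {"dx": 0.0105, "dy": -0.001, "dz": 0.0018, "ax": 0, "ay": 0, "az": 0},
    {"dx": 0.0105, "dy": 0, "dz": 0.0018, "ax": 0, "ay": 0, "az": 0},
    {"dx": 0, "dy": 0, "dz": 0, "ax": 0, "ay": 0, "az": 0},
  ],
)

```text
time_s: 11.53
ee_pos: [0.5074, -0.2703, 0.1492]
eef_rot: [3.139, -0.172, 1.689]
force: [0.3, -0.4, -0.1]
grip_width: 0.0171
```

```bash
python3 - <<'E'
from h import *
o,M,c=st2(); d=np.array([.488,-.1165,.048])-c; print(M.T@d)
E
```

```text
t 11.5333 q [-0.62  0.45  1.4   0.13  1.41 -0.77] grasp [ 0.5076 -0.2722  0.16  ] F [ 0.3 -0.4 -0.1] w 0.0171
yaw 96.8 tilt 9.83 roll 0.15 blade [ 0.4964 -0.1778  0.046 ]
[ 0.06133638 -0.00114087  0.0086119 ]
```

No force, and the height is fine. I'll keep going in.

Emit:
play_rows(
  commands=[
    {"dx": 0.012, "dy": 0, "dz": 0.0017, "ax": 0, "ay": 0, "az": 0},
    {"dx": 0.012, "dy": -0.001, "dz": 0.0017, "ax": 0, "ay": 0, "az": 0},
    {"dx": 0.012, "dy": 0, "dz": 0.0017, "ax": 0, "ay": 0, "az": 0},
    {"dx": 0.012, "dy": 0, "dz": 0.0017, "ax": 0, "ay": 0, "az": 0},
    {"dx": 0.012, "dy": 0, "dz": 0.0017, "ax": 0, "ay": 0, "az": 0},
  ],
)

```text
time_s: 11.95
ee_pos: [0.4989, -0.2078, 0.1515]
eef_rot: [3.138, -0.17, 1.688]
force: [0.9, -6.6, 9.4]
grip_width: 0.0166
```

Emit:
play_rows(
  commands=[
    {"dx": 0, "dy": 0, "dz": 0, "ax": 0, "ay": 0, "az": 0},
    {"dx": 0, "dy": 0, "dz": 0, "ax": 0, "ay": 0, "az": 0},
    {"dx": 0, "dy": 0, "dz": 0, "ax": 0, "ay": 0, "az": 0},
    {"dx": 0, "dy": 0, "dz": 0, "ax": 0, "ay": 0, "az": 0},
    {"dx": 0, "dy": 0, "dz": 0, "ax": 0, "ay": 0, "az": 0},
  ],
)

```text
time_s: 12.37
ee_pos: [0.4991, -0.2059, 0.1524]
eef_rot: [3.137, -0.169, 1.691]
force: [-0.2, -1.1, -0.9]
grip_width: 0.0169
```

```bash
python3 - <<'E'
from h import *
o,M,c=st2(); d=np.array([.488,-.1165,.048])-c; print(M.T@d)
a=viewer.camera("scene")[170:290,240:380,::-1];b=viewer.camera("top")[210:310,310:430,::-1]
cv2.imwrite("pics/c7.png",np.hstack([cv2.resize(a,(420,360),interpolation=cv2.INTER_CUBIC),cv2.resize(b[:,:105],(378,360),interpolation=cv2.INTER_CUBIC)]))
E
```

```text
t 12.3667 q [-0.53  0.36  1.51  0.14  1.37 -0.69] grasp [ 0.4993 -0.2078  0.1632] F [-0.2 -1.1 -0.9] w 0.0169
yaw 96.8 tilt 9.67 roll 0.26 blade [ 0.488  -0.1134  0.0492]
[-0.00320374 -0.0003325   0.00066526]
```

View pics/c7.png

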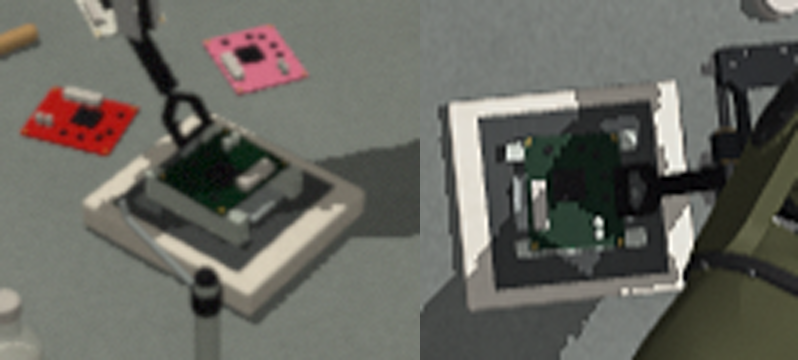

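The board is still flat on the bars, hardly moved. The blade tip is about 9 mm past its left edge, at crop (517,195), and the eye is just at its right edge. There was a short force spike at the end, so I'll back off 3 mm and lift gently.

Emit:
play_rows(
  commands=[
    {"dx": -0.003, "dy": 0, "dz": -0.001, "ax": 0, "ay": 0, "az": 0},
    {"dx": 0.0008, "dy": 0, "dz": -0.005, "ax": 0, "ay": 0, "az": 0},
    {"dx": 0.0008, "dy": 0, "dz": -0.005, "ax": 0, "ay": 0, "az": 0},
    {"dx": 0.0008, "dy": 0, "dz": -0.005, "ax": 0, "ay": 0, "az": 0},
    {"dx": 0, "dy": 0, "dz": 0, "ax": 0, "ay": 0, "az": 0},
  ],
)

```text
time_s: 12.88
ee_pos: [0.4993, -0.2101, 0.1692]
eef_rot: [3.138, -0.17, 1.689]
force: [0.4, -0.3, -1.6]
grip_width: 0.0172
```

```bash
python3 - <<'E'
from h import *
o,M,c=st2(); print(o['moment'])
E
```

```text
t 12.8833 q [-0.54  0.35  1.49  0.14  1.41 -0.69] grasp [ 0.4995 -0.212   0.1801] F [ 0.4 -0.3 -1.6] w 0.0172
yaw 96.8 tilt 9.73 roll 0.21 blade [ 0.4883 -0.1176  0.0661]
[-0.22409763 -0.15752093 -0.02663306]
```

Emit:
play_rows(
  commands=[
    {"dx": 0.0013, "dy": 0, "dz": -0.0075, "ax": 0, "ay": 0, "az": 0},
    {"dx": 0.0013, "dy": 0, "dz": -0.0075, "ax": 0, "ay": 0, "az": 0},
    {"dx": 0.0013, "dy": 0, "dz": -0.0075, "ax": 0, "ay": 0, "az": 0},
    {"dx": 0.0013, "dy": 0, "dz": -0.0075, "ax": 0, "ay": 0, "az": 0},
    {"dx": 0, "dy": 0, "dz": 0, "ax": 0, "ay": 0, "az": 0},
  ],
)

```text
time_s: 13.3
ee_pos: [0.4992, -0.2101, 0.2037]
eef_rot: [3.137, -0.169, 1.69]
force: [0.5, 0.3, -1.8]
grip_width: 0.017
```

```bash
python3 - <<'E'
from h import *
o,M,c=st2(); print(o['moment'])
a=viewer.camera("scene")[150:270,240:380,::-1];b=viewer.camera("top")[210:310,310:430,::-1]
cv2.imwrite("pics/c8.png",np.hstack([cv2.resize(a,(420,360),interpolation=cv2.INTER_CUBIC),cv2.resize(b[:,:105],(378,360),interpolation=cv2.INTER_CUBIC)]))
E
```

```text
t 13.3 q [-0.54  0.32  1.44  0.14  1.48 -0.68] grasp [ 0.4994 -0.2119  0.2145] F [ 0.5  0.3 -1.8] w 0.017
yaw 96.8 tilt 9.69 roll 0.26 blade [ 0.4882 -0.1176  0.1005]
[-0.26113571 -0.16611813 -0.00161101]
```

View pics/c8.png

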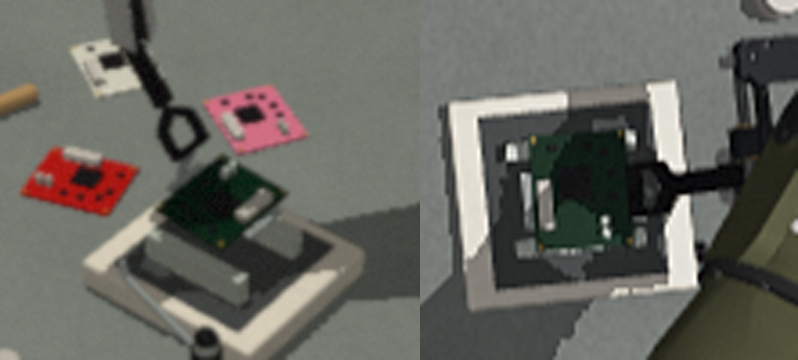

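The board is lying flat on the blade, clear of the bars. Its outline in the top crop is about (533,137)–(633,245), centre (583,189).

```bash
cat >> h.py <<'E'
def board(x0,x1,y0,y1,z):
    im=viewer.camera("top");hsv=cv2.cvtColor(im,cv2.COLOR_RGB2HSV)
    g=((hsv[...,0]>45)&(hsv[...,0]<90)&(hsv[...,1]>70)).astype(np.uint8);r=np.zeros_like(g);r[y0:y1,x0:x1]=g[y0:y1,x0:x1]
    r=cv2.morphologyEx(r,cv2.MORPH_OPEN,np.ones((2,2)));r=cv2.morphologyEx(r,cv2.MORPH_CLOSE,np.ones((7,7)))
    Q=cv2.minAreaRect(np.argwhere(r)[:,::-1].astype(np.float32));p=onz("top",*Q[0],z);q=np.array([onz("top",*k,z)[:2] for k in cv2.boxPoints(Q)])
    e=[q[1]-q[0],q[2]-q[1]];print("board",p.round(4),"sizes",[np.linalg.norm(k).round(3) for k in e],"angles",[(np.degrees(np.arctan2(k[1],k[0]))%180).round(1) for k in e]);return p
E
python3 - <<'E'
from h import *
o,M,c=st2(); p=board(325,372,235,290,.1085);print("board-blade",(p-c).round(4)); print("corner est",onz("top",355.3,262.5,.1085))
E
```

```text
t 13.4 q [-0.54  0.32  1.44  0.14  1.48 -0.68] grasp [ 0.4991 -0.2117  0.2129] F [ 0.7 -0.4 -1.6] w 0.0167
yaw 96.8 tilt 9.74 roll 0.18 blade [ 0.4879 -0.1174  0.0989]
board [ 0.4869 -0.1189  0.1085] sizes [np.float64(0.078), np.float64(0.092)] angles [np.float64(94.5), np.float64(4.1)]
board-blade [-0.001  -0.0015  0.0096]
corner est [ 0.48951727 -0.11857598  0.1085    ]
```

Emit:
play_rows(
  commands=[
    {"dx": 0.0008, "dy": 0, "dz": -0.005, "ax": 0, "ay": 0, "az": 0.6},
    {"dx": 0.0013, "dy": 0, "dz": -0.0075, "ax": 0, "ay": 0, "az": 0.7},
    {"dx": 0.0013, "dy": 0, "dz": -0.0075, "ax": 0, "ay": 0, "az": 0.7},
    {"dx": 0.0008, "dy": 0, "dz": -0.005, "ax": 0, "ay": 0, "az": 0.6},
    {"dx": 0, "dy": 0, "dz": 0, "ax": 0, "ay": 0, "az": 0},
  ],
)

```text
time_s: 13.87
ee_pos: [0.4984, -0.2097, 0.2285]
eef_rot: [-3.133, -0.172, 1.638]
force: [-0.7, 0.1, -2.4]
grip_width: 0.0166
```

```bash
python3 - <<'E'
from h import *
o,M,c=st2(); b=c+[0,-.0015,0]; print(M.round(3), M.T@(np.array([.4954,.288,.118])-[b[0],b[1],c[2]]))
E
```

```text
t 13.8667 q [-0.54  0.31  1.4   0.14  1.54 -0.62] grasp [ 0.4986 -0.2115  0.2393] F [-0.7  0.1 -2.4] w 0.0166
yaw 93.9 tilt 9.84 roll -0.46 blade [ 0.4921 -0.1168  0.1253]
[[-0.066  0.998 -0.02 ]
 [ 0.983  0.068  0.17 ]
 [ 0.171 -0.008 -0.985]] [0.3979113  0.03109746 0.07620803]
```

Emit:
play_rows(
  commands=[
    {"dx": 0.006, "dy": 0.0005, "dz": 0.001, "ax": 0, "ay": 0, "az": 0},
    {"dx": 0.011, "dy": 0.0009, "dz": 0.0019, "ax": 0, "ay": 0, "az": 0},
    {"dx": 0.016, "dy": 0.0012, "dz": 0.0028, "ax": 0, "ay": 0, "az": 0},
    {"dx": 0.02, "dy": 0.0016, "dz": 0.0035, "ax": 0, "ay": 0, "az": 0},
    {"dx": 0.024, "dy": 0.0019, "dz": 0.0042, "ax": 0, "ay": 0, "az": 0},
  ],
)

```text
time_s: 14.28
ee_pos: [0.4986, -0.1292, 0.2275]
eef_rot: [-3.132, -0.172, 1.633]
force: [0.9, -0.7, -2.0]
grip_width: 0.0168
```

Emit:
play_rows(
  commands=[
    {"dx": 0.024, "dy": 0.0019, "dz": 0.0042, "ax": 0, "ay": 0, "az": 0},
    {"dx": 0.024, "dy": 0.0019, "dz": 0.0042, "ax": 0, "ay": 0, "az": 0},
    {"dx": 0.024, "dy": 0.0019, "dz": 0.0042, "ax": 0, "ay": 0, "az": 0},
    {"dx": 0.024, "dy": 0.0019, "dz": 0.0042, "ax": 0, "ay": 0, "az": 0},
    {"dx": 0.024, "dy": 0.0019, "dz": 0.0042, "ax": 0, "ay": 0, "az": 0},
  ],
)

```text
time_s: 14.7
ee_pos: [0.4976, 0.0031, 0.226]
eef_rot: [-3.13, -0.173, 1.634]
force: [0.2, -0.3, -2.6]
grip_width: 0.0169
```

Emit:
play_rows(
  commands=[
    {"dx": 0.024, "dy": 0.0019, "dz": 0.0042, "ax": 0, "ay": 0, "az": 0},
    {"dx": 0.024, "dy": 0.0019, "dz": 0.0042, "ax": 0, "ay": 0, "az": 0},
    {"dx": 0.024, "dy": 0.0019, "dz": 0.0042, "ax": 0, "ay": 0, "az": 0},
    {"dx": 0.024, "dy": 0.0019, "dz": 0.0042, "ax": 0, "ay": 0, "az": 0},
    {"dx": 0.02, "dy": 0.0016, "dz": 0.0035, "ax": 0, "ay": 0, "az": 0},
  ],
)

```text
time_s: 15.12
ee_pos: [0.4948, 0.1321, 0.2251]
eef_rot: [-3.128, -0.175, 1.636]
force: [0.9, 0.0, -2.9]
grip_width: 0.0167
```

Emit:
play_rows(
  commands=[
    {"dx": 0.02, "dy": 0.0016, "dz": 0.0035, "ax": 0, "ay": 0, "az": 0},
    {"dx": 0.016, "dy": 0.0012, "dz": 0.0028, "ax": 0, "ay": 0, "az": 0},
    {"dx": 0.012, "dy": 0.0009, "dz": 0.002, "ax": 0, "ay": 0, "az": 0},
    {"dx": 0.008, "dy": 0.0006, "dz": 0.0014, "ax": 0, "ay": 0, "az": 0},
    {"dx": 0.004, "dy": 0.0003, "dz": 0.0007, "ax": 0, "ay": 0, "az": 0},
  ],
)

```text
time_s: 15.53
ee_pos: [0.4903, 0.2029, 0.224]
eef_rot: [-3.125, -0.175, 1.642]
force: [-0.5, -0.3, -1.5]
grip_width: 0.017
```

Emit:
play_rows(
  commands=[
    {"dx": 0, "dy": 0, "dz": 0, "ax": 0, "ay": 0, "az": 0},
    {"dx": 0, "dy": 0, "dz": 0, "ax": 0, "ay": 0, "az": 0},
    {"dx": 0, "dy": 0, "dz": 0, "ax": 0, "ay": 0, "az": 0},
    {"dx": 0, "dy": 0, "dz": 0, "ax": 0, "ay": 0, "az": 0},
    {"dx": 0, "dy": 0, "dz": 0, "ax": 0, "ay": 0, "az": 0},
  ],
)

```text
time_s: 15.95
ee_pos: [0.4895, 0.2023, 0.2236]
eef_rot: [-3.124, -0.175, 1.642]
force: [-0.0, 0.5, -2.0]
grip_width: 0.0168
```

```bash
python3 - <<'E'
from h import *
o,M,c=st2(); p=board(190,265,215,300,c[2]+.008);b=p; d=np.array([.4954,.288,.1])-[b[0],b[1],c[2]]; print(M.round(3),d,M.T@d)
E
```

```text
t 15.95 q [0.22 0.2  1.54 0.18 1.39 0.12] grasp [0.4899 0.2004 0.2344] F [-0.   0.5 -2. ] w 0.0168
yaw 94.3 tilt 10.03 roll -1.01 blade [0.4828 0.2951 0.1204]
board [0.4769 0.2911 0.1284] sizes [np.float64(0.075), np.float64(0.089)] angles [np.float64(91.3), np.float64(2.0)]
[[-0.07   0.997 -0.03 ]
 [ 0.982  0.074  0.172]
 [ 0.174 -0.018 -0.985]] [ 0.0185127  -0.00309023 -0.02039048] [-0.00788304  0.01859001  0.01898185]
```

Emit:
play_rows(
  commands=[
    {"dx": -0.002, "dy": 0.004, "dz": 0.005, "ax": -0.5, "ay": 0, "az": 0},
    {"dx": -0.002, "dy": 0.004, "dz": 0.008, "ax": -0.5, "ay": 0, "az": 0},
    {"dx": -0.003, "dy": 0.004, "dz": 0.008, "ax": 0, "ay": 0, "az": 0},
    {"dx": -0.002, "dy": 0.003, "dz": 0.006, "ax": 0, "ay": 0, "az": 0},
    {"dx": 0, "dy": 0, "dz": 0, "ax": 0, "ay": 0, "az": 0},
  ],
)

```text
time_s: 16.42
ee_pos: [0.5065, 0.1977, 0.193]
eef_rot: [3.14, -0.175, 1.64]
force: [0.0, 0.1, -2.8]
grip_width: 0.0171
```

Emit:
play_rows(
  commands=[
    {"dx": 0, "dy": 0, "dz": 0, "ax": 0, "ay": 0, "az": 0},
    {"dx": 0, "dy": 0, "dz": 0, "ax": 0, "ay": 0, "az": 0},
    {"dx": 0, "dy": 0, "dz": 0, "ax": 0, "ay": 0, "az": 0},
    {"dx": 0, "dy": 0, "dz": 0, "ax": 0, "ay": 0, "az": 0},
    {"dx": 0, "dy": 0, "dz": 0, "ax": 0, "ay": 0, "az": 0},
  ],
)

```text
time_s: 16.83
ee_pos: [0.5067, 0.1975, 0.193]
eef_rot: [3.14, -0.175, 1.64]
force: [0.1, 1.3, -3.0]
grip_width: 0.0169
```

```bash
python3 - <<'E'
from h import *
o,M,c=st2(); p=board(190,265,215,300,c[2]+.008);b=p; d=np.array([.4954,.288,.06])-[b[0],b[1],c[2]]; print(M.round(3),d,M.T@d)
a=viewer.camera("scene")[250:370,360:500,::-1];b=viewer.camera("top")[210:310,180:285,::-1]
cv2.imwrite("pics/c9.png",np.hstack([cv2.resize(a,(420,360),interpolation=cv2.INTER_CUBIC),cv2.resize(b,(378,360),interpolation=cv2.INTER_CUBIC)]))
E
```

```text
t 16.8333 q [0.21 0.25 1.56 0.18 1.31 0.1 ] grasp [0.5069 0.1956 0.2038] F [ 0.1  1.3 -3. ] w 0.0169
yaw 93.9 tilt 10.03 roll 0.08 blade [0.5003 0.2904 0.0898]
board [0.4966 0.2895 0.0978] sizes [np.float64(0.071), np.float64(0.089)] angles [np.float64(91.3), np.float64(2.0)]
[[-0.068  0.998 -0.011]
 [ 0.982  0.069  0.174]
 [ 0.174  0.001 -0.985]] [-0.00119827 -0.00149994 -0.02984429] [-0.00659    -0.00134031  0.02914006]
```

View pics/c9.png

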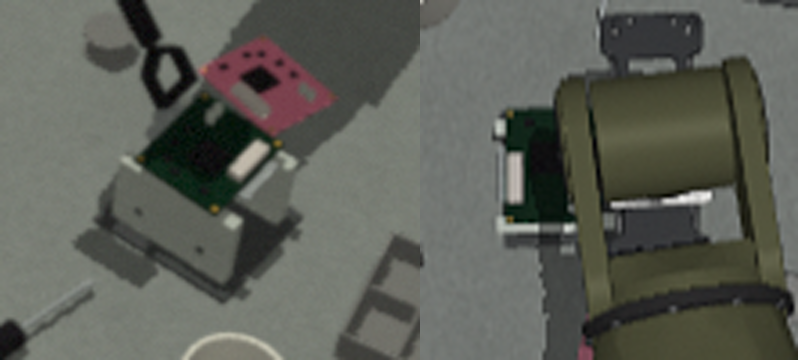

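The board is flat on the blade and hovering over the stand. In the top crop the arm hides its right part, and its left edge is at x≈505, rows 110–221.

```bash
python3 - <<'E'
from h import *
for u in (503,506):
  for v in (108,222): print(u,v,onz("top",(u-420)/3.6+180,v/3.6+210,.0978).round(4))
# stand left ends
print("stand left ends z.075",onz("top",201,244.5,.075),onz("top",201,271.5,.075))
# scene corners of board (top surface) 
for u,v in ((205,92),(283,143),(215,210),(137,158)): print("scene",onz("scene",u/3+360,v/3+250,.0978).round(4))
E
```

```text
503 108 [0.546  0.3326 0.0978]
503 222 [0.4524 0.329  0.0978]
506 108 [0.546  0.3301 0.0978]
506 222 [0.4525 0.3265 0.0978]
stand left ends z.075 [0.53364171 0.34371895 0.075     ] [0.45264798 0.34053986 0.075     ]
scene [0.4556 0.2522 0.0978]
scene [0.4565 0.3309 0.0978]
scene [0.5512 0.3348 0.0978]
scene [0.5521 0.2586 0.0978]
```

Emit:
play_rows(
  commands=[
    {"dx": -0.002, "dy": -0.002, "dz": 0.004, "ax": 0, "ay": 0, "az": 0},
    {"dx": -0.002, "dy": -0.002, "dz": 0.005, "ax": 0, "ay": 0, "az": 0},
    {"dx": -0.0015, "dy": 0, "dz": 0.004, "ax": 0, "ay": 0, "az": 0},
    {"dx": -0.0007, "dy": 0, "dz": 0.004, "ax": 0, "ay": 0, "az": 0},
    {"dx": -0.0007, "dy": 0, "dz": 0.004, "ax": 0, "ay": 0, "az": 0},
  ],
)

```text
time_s: 17.4
ee_pos: [0.5027, 0.1938, 0.1698]
eef_rot: [3.139, -0.175, 1.64]
force: [0.1, 0.5, -0.4]
grip_width: 0.0173
```

Emit:
play_rows(
  commands=[
    {"dx": -0.0007, "dy": 0, "dz": 0.004, "ax": 0, "ay": 0, "az": 0},
    {"dx": -0.0007, "dy": 0, "dz": 0.004, "ax": 0, "ay": 0, "az": 0},
    {"dx": -0.0007, "dy": 0, "dz": 0.004, "ax": 0, "ay": 0, "az": 0},
    {"dx": 0, "dy": 0, "dz": 0, "ax": 0, "ay": 0, "az": 0},
    {"dx": 0, "dy": 0, "dz": 0, "ax": 0, "ay": 0, "az": 0},
  ],
)

```text
time_s: 17.82
ee_pos: [0.5025, 0.1936, 0.1551]
eef_rot: [3.14, -0.175, 1.64]
force: [0.4, -1.1, 1.2]
grip_width: 0.017
```

```bash
python3 - <<'E'
from h import *
o,M,c=st2();print(M.T@(np.array([0,0,.058-c[2]])))
im=viewer.camera("scene")
print("scene blade dirs")
E
```

```text
t 17.8167 q [0.2  0.27 1.63 0.18 1.23 0.07] grasp [0.5027 0.1917 0.1659] F [ 0.4 -1.1  1.2] w 0.017
yaw 93.9 tilt 10.02 roll 0.09 blade [0.4961 0.2865 0.0519]
[ 1.06180926e-03  9.50514328e-06 -6.00709816e-03]
scene blade dirs
```

Emit:
play_rows(
  commands=[
    {"dx": -0.01, "dy": 0, "dz": -0.0017, "ax": 0, "ay": 0, "az": 0},
    {"dx": -0.0197, "dy": 0, "dz": -0.0035, "ax": 0, "ay": 0, "az": 0},
    {"dx": -0.0197, "dy": 0, "dz": -0.0035, "ax": 0, "ay": 0, "az": 0},
    {"dx": -0.0197, "dy": 0, "dz": -0.0035, "ax": 0, "ay": 0, "az": 0},
    {"dx": -0.0197, "dy": 0, "dz": -0.0035, "ax": 0, "ay": 0, "az": 0},
  ],
)

```text
time_s: 18.28
ee_pos: [0.5087, 0.1016, 0.1559]
eef_rot: [3.138, -0.176, 1.645]
force: [0.7, -0.7, -0.4]
grip_width: 0.0167
```

Emit:
play_rows(
  commands=[
    {"dx": -0.0197, "dy": 0, "dz": -0.0035, "ax": 0, "ay": 0, "az": 0},
    {"dx": -0.015, "dy": 0, "dz": -0.0027, "ax": 0, "ay": 0, "az": 0},
    {"dx": 0, "dy": 0, "dz": 0, "ax": 0, "ay": 0, "az": 0},
    {"dx": 0, "dy": 0, "dz": 0, "ax": 0, "ay": 0, "az": 0},
    {"dx": 0, "dy": 0, "dz": 0, "ax": 0, "ay": 0, "az": 0},
  ],
)

```text
time_s: 18.7
ee_pos: [0.5117, 0.0594, 0.157]
eef_rot: [3.136, -0.176, 1.641]
force: [0.9, 0.2, -1.2]
grip_width: 0.0164
```

```bash
python3 - <<'E'
from h import *
o,M,c=st2();board(190,265,215,300,.079)
im=viewer.camera("top");hsv=cv2.cvtColor(im,cv2.COLOR_RGB2HSV)
# spool estimate from the first picture
t=cv2.imread("pics/top0.png")
print("spool",onz("top",280,292,.026),"pre edges",onz("top",318,238,.035),"foot",onz("top",292+10,213,.008), onz("top",326,212,.008))
a=viewer.camera("scene")[220:360,320:480,::-1];b=im[180:320,190:350,::-1]
cv2.imwrite("pics/c10.png",np.hstack([cv2.resize(a,(400,350),interpolation=cv2.INTER_CUBIC),cv2.resize(b,(400,350),interpolation=cv2.INTER_CUBIC)]))
E
```

```text
t 18.7 q [-0.06  0.24  1.65  0.18  1.27 -0.18] grasp [0.5118 0.0575 0.1678] F [ 0.9  0.2 -1.2] w 0.0164
yaw 94.0 tilt 10.08 roll 0.3 blade [0.5052 0.1523 0.0538]
board [0.4942 0.2873 0.079 ] sizes [np.float64(0.078), np.float64(0.09)] angles [np.float64(91.3), np.float64(2.0)]
spool [0.39461503 0.1057187  0.026     ] pre edges [ 0.56423649 -0.0080341   0.035     ] foot [0.64440296 0.04428346 0.008     ] [ 0.64937956 -0.03172048  0.008     ]
```

View pics/c10.png

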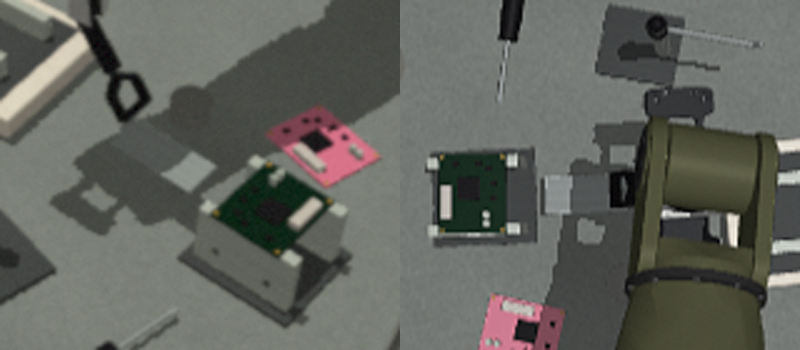

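The board is lying flat and centred on the stand: measured (0.494,0.287) against (0.495,0.288). The blade is clear to the right, with its tip at top crop (541,195) near the foot plate edge at (537,195). I'll back off 15 mm more and set the lifter down.

Emit:
play_rows(
  commands=[
    {"dx": -0.0148, "dy": 0, "dz": -0.0026, "ax": 0, "ay": 0, "az": 0},
    {"dx": -0.0021, "dy": 0, "dz": 0.0118, "ax": 0, "ay": 0, "az": 0},
    {"dx": -0.0021, "dy": 0, "dz": 0.0118, "ax": 0, "ay": 0, "az": 0},
    {"dx": -0.0021, "dy": 0, "dz": 0.0118, "ax": 0, "ay": 0, "az": 0},
    {"dx": 0, "dy": 0, "dz": 0, "ax": 0, "ay": 0, "az": 0},
  ],
)

```text
time_s: 19.27
ee_pos: [0.5132, 0.0478, 0.1205]
eef_rot: [3.134, -0.176, 1.648]
force: [1.1, -0.1, -1.4]
grip_width: 0.0167
```

```bash
python3 -c "
from h import *
st2()"
```

```text
t 19.2667 q [-0.08  0.28  1.69  0.19  1.19 -0.23] grasp [0.5132 0.0458 0.1313] F [ 1.1 -0.1 -1.4] w 0.0167
yaw 94.3 tilt 10.08 roll 0.42 blade [0.506  0.1406 0.0173]
```

Emit:
play_rows(
  commands=[
    {"dx": -0.0009, "dy": 0, "dz": 0.005, "ax": 0.4, "ay": 0, "az": 0},
    {"dx": -0.0009, "dy": 0, "dz": 0.005, "ax": 0, "ay": 0, "az": 0},
    {"dx": -0.0004, "dy": 0, "dz": 0.002, "ax": 0, "ay": 0, "az": 0},
    {"dx": 0, "dy": 0, "dz": 0, "ax": 0, "ay": 0, "az": 0},
    {"dx": 0, "dy": 0, "dz": 0, "ax": 0, "ay": 0, "az": 0},
  ],
)

```text
time_s: 19.68
ee_pos: [0.5137, 0.0492, 0.1087]
eef_rot: [3.141, -0.176, 1.65]
force: [0.3, -0.4, -1.1]
grip_width: 0.0164
```

```bash
python3 -c "
from h import *
st2()"
```

```text
t 19.6833 q [-0.08  0.3   1.7   0.19  1.17 -0.23] grasp [0.5138 0.0473 0.1195] F [ 0.3 -0.4 -1.1] w 0.0164
yaw 94.6 tilt 10.09 roll 0.04 blade [0.5063 0.142  0.0055]
```

Emit:
play_rows(
  commands=[
    {"dx": -0.0002, "dy": 0, "dz": 0.0015, "ax": 0, "ay": 0, "az": 0},
    {"dx": -0.0002, "dy": 0, "dz": 0.0015, "ax": 0, "ay": 0, "az": 0},
    {"dx": 0, "dy": 0, "dz": 0, "ax": 0, "ay": 0, "az": 0},
    {"dx": 0, "dy": 0, "dz": 0, "ax": 0, "ay": 0, "az": 0},
    {"dx": 0, "dy": 0, "dz": 0, "ax": 0, "ay": 0, "az": 0},
  ],
)

```text
time_s: 20.1
ee_pos: [0.5142, 0.0493, 0.1064]
eef_rot: [3.139, -0.176, 1.651]
force: [-0.3, 0.3, -1.0]
grip_width: 0.0165
```

```bash
python3 -c "
from h import *
st2()"
```

```text
t 20.1 q [-0.08  0.31  1.7   0.19  1.17 -0.23] grasp [0.5143 0.0474 0.1172] F [-0.3  0.3 -1. ] w 0.0165
yaw 94.5 tilt 10.08 roll 0.15 blade [0.5068 0.1421 0.0032]
```

Emit:
play_rows(
  commands=[
    {"dx": -0.0002, "dy": 0, "dz": 0.0015, "ax": 0, "ay": 0, "az": 0},
    {"dx": -0.0002, "dy": 0, "dz": 0.0015, "ax": 0, "ay": 0, "az": 0},
    {"dx": 0, "dy": 0, "dz": 0, "ax": 0, "ay": 0, "az": 0},
    {"dx": 0, "dy": 0, "dz": 0, "ax": 0, "ay": 0, "az": 0},
    {"dx": 0, "dy": 0, "dz": 0, "ax": 0, "ay": 0, "az": 0},
  ],
)

```text
time_s: 20.52
ee_pos: [0.5147, 0.0491, 0.1039]
eef_rot: [3.137, -0.175, 1.651]
force: [-0.4, -0.2, -0.0]
grip_width: 0.0168
```

```bash
python3 -c "
from h import *
st2()"
```

```text
t 20.5167 q [-0.08  0.31  1.7   0.19  1.16 -0.23] grasp [0.5148 0.0472 0.1147] F [-0.4 -0.2 -0. ] w 0.0168
yaw 94.5 tilt 10.05 roll 0.24 blade [0.5073 0.1419 0.0007]
```

Emit:
play_rows(
  commands=[
    {"dx": -0.0002, "dy": 0, "dz": 0.0015, "ax": 0, "ay": 0, "az": 0},
    {"dx": 0, "dy": 0, "dz": 0, "ax": 0, "ay": 0, "az": 0},
    {"dx": 0, "dy": 0, "dz": 0, "ax": 0, "ay": 0, "az": 0},
    {"dx": 0, "dy": 0, "dz": 0, "ax": 0, "ay": 0, "az": 0},
    {"dx": 0, "dy": 0, "dz": 0, "ax": 0, "ay": 0, "az": 0},
  ],
)

```text
time_s: 20.93
ee_pos: [0.5154, 0.0486, 0.1035]
eef_rot: [3.135, -0.174, 1.651]
force: [-0.4, -1.5, 1.9]
grip_width: 0.0163
```

```bash
python3 -c "
from h import *
st2()"
```

```text
t 20.9333 q [-0.08  0.31  1.7   0.19  1.16 -0.23] grasp [0.5155 0.0467 0.1144] F [-0.4 -1.5  1.9] w 0.0163
yaw 94.5 tilt 9.99 roll 0.36 blade [5.080e-01 1.414e-01 4.000e-04]
```

Emit:
play_rows(
  commands=[
    {"dx": 0, "dy": 0, "dz": 0, "ax": 0, "ay": 0, "az": 0},
    {"dx": 0, "dy": 0, "dz": 0, "ax": 0, "ay": 0, "az": 0},
    {"dx": 0, "dy": 0, "dz": 0, "ax": 0, "ay": 0, "az": 0},
    {"dx": 0, "dy": 0, "dz": 0, "ax": 0, "ay": 0, "az": 0},
    {"dx": 0, "dy": 0, "dz": 0, "ax": 0, "ay": 0, "az": 0},
  ],
  claw=0.8,
)

```text
time_s: 21.35
ee_pos: [0.5152, 0.0491, 0.1029]
eef_rot: [3.136, -0.175, 1.651]
force: [0.0, -1.2, -0.2]
grip_width: 0.047
```

Emit:
play_rows(
  commands=[
    {"dx": 0, "dy": 0, "dz": 0, "ax": 0, "ay": 0, "az": 0},
    {"dx": 0, "dy": 0, "dz": 0, "ax": 0, "ay": 0, "az": 0},
    {"dx": 0, "dy": 0, "dz": 0, "ax": 0, "ay": 0, "az": 0},
    {"dx": 0, "dy": 0, "dz": 0, "ax": 0, "ay": 0, "az": 0},
    {"dx": 0, "dy": 0, "dz": 0, "ax": 0, "ay": 0, "az": 0},
  ],
)

```text
time_s: 21.77
ee_pos: [0.5152, 0.0491, 0.1027]
eef_rot: [3.136, -0.175, 1.651]
force: [0.7, 0.6, 0.3]
grip_width: 0.0746
```

Emit:
play_rows(
  commands=[
    {"dx": 0, "dy": 0, "dz": -0.01, "ax": 0, "ay": 0, "az": 0},
    {"dx": 0, "dy": 0, "dz": -0.02, "ax": 0, "ay": 0, "az": 0},
    {"dx": 0, "dy": 0, "dz": -0.02, "ax": 0, "ay": 0, "az": 0},
    {"dx": 0, "dy": 0, "dz": -0.03, "ax": 0, "ay": 0, "az": 0},
    {"dx": 0, "dy": 0, "dz": -0.03, "ax": 0, "ay": 0, "az": 0},
  ],
)

```text
time_s: 22.18
ee_pos: [0.5133, 0.0298, 0.2119]
eef_rot: [-3.136, -0.177, 1.65]
force: [0.5, -0.4, -0.3]
grip_width: 0.0753
```

Emit:
play_rows(
  commands=[
    {"dx": -0.03, "dy": 0, "dz": -0.02, "ax": 0, "ay": 0, "az": 0},
    {"dx": -0.03, "dy": 0, "dz": -0.02, "ax": 0, "ay": 0, "az": 0},
    {"dx": -0.03, "dy": 0, "dz": -0.02, "ax": 0, "ay": 0, "az": 0},
    {"dx": -0.03, "dy": 0, "dz": -0.02, "ax": 0, "ay": 0, "az": 0},
    {"dx": -0.03, "dy": 0, "dz": -0.02, "ax": 0, "ay": 0, "az": 0},
  ],
)

```text
time_s: 22.6
ee_pos: [0.5266, -0.1374, 0.2971]
eef_rot: [3.137, -0.174, 1.659]
force: [-0.1, 0.5, -0.1]
grip_width: 0.0751
```

Emit:
play_rows(
  commands=[
    {"dx": 0, "dy": 0, "dz": 0, "ax": 0, "ay": 0, "az": 0},
    {"dx": 0, "dy": 0, "dz": 0, "ax": 0, "ay": 0, "az": 0},
    {"dx": 0, "dy": 0, "dz": 0, "ax": 0, "ay": 0, "az": 0},
    {"dx": 0, "dy": 0, "dz": 0, "ax": 0, "ay": 0, "az": 0},
    {"dx": 0, "dy": 0, "dz": 0, "ax": 0, "ay": 0, "az": 0},
  ],
)

```text
time_s: 23.02
ee_pos: [0.5262, -0.1421, 0.3014]
eef_rot: [3.134, -0.171, 1.654]
force: [-0.5, 0.5, -0.2]
grip_width: 0.0751
```

```bash
python3 - <<'E'
from h import *
st2();board(190,265,215,300,.079)
im=viewer.camera("scene");im0=cv2.imread("pics/c10.png")
cv2.imwrite("pics/c11.png",im[:,:,::-1])
# blade corners expected if lying flat, as left
o=np.array([.508,.1414,.004]);u=np.array([-.078,.997,0]);r=np.array([.997,.078,0])
print("expected blade corners",[proj("scene",o+a*u*.05+b*r*.023).round(1).tolist() for a,b in ((1,1),(1,-1),(-1,-1),(-1,1))])
# dark lifter parts mask (eye/grip) expected
g=np.array([.508,.1414,.0])-.098*u+[0,0,.112];d=-.643*u+[0,0,.766];print("grip line",[proj("scene",g+k*d).round(1).tolist() for k in (.039,0,-.045)])
hsv=cv2.cvtColor(im,cv2.COLOR_RGB2HSV);x0,y0=330,200
m=np.zeros(hsv.shape[:2],np.uint8);m[200:300,320:420]=(hsv[200:300,320:420,2]<35)
n,l,s,c=cv2.connectedComponentsWithStats(m)
for i in range(1,n):
    if s[i,4]>15:
        p=np.argwhere(l==i)[:,::-1];print(s[i],c[i].round(1),"top",p[0],"bot",p[-1])
E
```

```text
t 23.0167 q [-0.42  0.27  1.29  0.15  1.66 -0.49] grasp [ 0.5263 -0.1439  0.3122] F [-0.5  0.5 -0.2] w 0.0751
yaw 94.7 tilt 9.8 roll 0.45 blade [ 0.5185 -0.0492  0.1982]
board [0.4942 0.2873 0.079 ] sizes [np.float64(0.078), np.float64(0.09)] angles [np.float64(91.3), np.float64(2.0)]
expected blade corners [[388.1, 308.6], [398.4, 298.4], [367.7, 280.3], [357.2, 289.8]]
grip line [[342.8, 234.1], [350.0, 247.1], [358.2, 261.8]]
[343 232  33  49 338] [358.7 255.5] top [348 232] bot [366 280]
```

The lifter stands where I left it: its dark outline from (348,232) to (366,280) matches the prediction for a flat blade. The board is unmoved at (0.494,0.287). Handing in.

```bash
python3 -c "
from h import *
print(workorder.hand_in())"
```

```text
the job is handed in; nothing more can be done
None
```

The job is handed in at about 23 s of the 58 s allowed. I raised the lifter over the peg's tip and drew it off, carried the board level on its blade to the cooling stand, then set the lifter down between the two stations and let go.

- **Board:** In the last picture it lies flat at (0.494, 0.287), and I measured the stand's middle at (0.495, 0.288). It is lined up with the bars within about 2°.
- **Lifter:** The bench contact showed as a force of about 2 N at a calculated blade height of about 0 mm. After release, its outline in the scene camera matched the one predicted for a flat blade. I checked that by numbers only, since my 12 pictures were used up.
- **Gripper:** It is open, about 0.3 m up and clear of everything.

- **Force spike:** About 9 N showed briefly at the end of sliding the blade under the board. I did not find its cause. The board had not visibly moved, and I backed off 3 mm before lifting.
- **Blade reach:** The blade tip was about 8 mm shorter than I first calculated, and I corrected for that before lifting.
- **Bystanders:** I did not measure the other things on the bench again at the end. None looked touched in the pictures.

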